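# Clamp the finned heat sink in the test fixture

### The arm

A 6-joint arm with a two-finger parallel gripper is mounted at the origin on a cart in front of the work surface, level with it; the furniture and walls round the work are solid. World frame = base frame: x ahead of the robot, y to its left, z up, the work surface at z = 0. Lengths are in m, angles in rad, forces in N, time in s.
With the tool pointing down it reaches from about 0.35 to 0.875 m from the base axis. Payload 4.2 kg.
Tool frame: the origin (TCP) lies between the finger pads; the fingertips stand 19 mm ahead of it and the grasp point (between the pads) is the TCP; z points along the fingers, y is the direction in which the jaws open and shut (so a half turn about z gives the same grasp; the last joint's range is limited). The gripper opens to 85 mm and grips with 20 to 120 N. Pads are 22 mm wide; open, the fingers measure 114 mm over their backs; the gripper's body (76 mm by 85 mm) begins 54 mm behind the grasp point. The pads swing forward as they close: fully open they stand 13 mm farther back than shut.
Start: joints at [1.573, 0.385, 0.008, 0, -1.194, -0.259], TCP at [0.159, 0.604, 0.25] pointing down, gripper open.
Joint ranges: [-3.14, 3.14], [-1.21, 2.06], [-1.07, 1.41], [-3.16, 2.05], [-2.99, -0.16], [-3.1, 3.1]. Speed limits (rad/s): [2.79, 2.79, 3.14, 3.14, 3.14, 3.14].

### API

Orientations are given as a rotation vector (axis times angle).
In Python, from cell import robot, viewer gives the robot as it stands. The module is installed in compiled form; this text tells all that it offers.
- The arm moves only by the tool jog_arm, never from a script. Its argument "increments" is a list of rows, each an object with "dp": the shift along the tool's x, y, z in mm, a list of three; "rotation": the turn, a rotation vector about the tool's x, y, z in degrees, a list of three; "gripper": the finger opening in mm, from 0 to 85.4. In form: [{"dp": [x, y, z], "rotation": [ax, ay, az], "gripper": gripper}, ...]. A call has 1 to 5 rows; each row shifts and turns the pose as measured when the row begins, along the tool's axes as they then stand; what a row does not reach is not made up. A row lasts 1/12 s, in which the tool goes at most 41.7 mm and 7.16 degrees, less where a joint would pass 70% of its speed; a pose out of reach is approached as far as the arm can. A call is refused whole if a number of a shift passes 41.7 or a number of a turn 7.16, either way. A call with a gripper value outside its range is refused whole. The fingers move at their own pace and stop on an object; "squeeze" is the grip in N (left out, the last holds). Time passes only in rows, so rows that do not move let the fingers close. It gives the time, the measured TCP pose, the force and the opening at its end, in the units of the state.
- robot.get_state(): the state, without advancing time (a new reading comes with each control period).
- viewer.camera(name): name is "scene" or "top" or "wrist"; returns the picture (420x560x3 uint8, red, green, blue); there is no depth.
- viewer.camera_model(name): a dict with "mtx" (3x3 intrinsics, pixels), "world_from_camera" (4x4, takes a point from camera to world coordinates). Camera axes: x right, y up, looking along -z (the intrinsics and any distortion apply to the point x, -y, -z); pixel columns grow to the right and rows downward; lengths in m; the calibration is good to about 2 mm. A picture is of the moment at which its call begins: read the wrist's pose just before it. camera_model takes no time and is no camera call; for the wrist camera it gives the pose at the moment of the call.
- robot.job_done(): hands the job in, once; it reports no verdict.
The state is a dict: "t": time; "joint_positions": joint angles; "qvel": joint speeds; "tau": joint torques, N m; "eef_pos": TCP position; "tool_rot": TCP orientation; "contact_force": force on the tool from outside, world axes, zero at the start; "torque": the same for the moment, N m; "grip_width": opening from 0.0 (shut) to 1.0 (fully open).
Only numpy, scipy, OpenCV 4.12 (cv2) and the standard library are available. Lean on these libraries where they do the work, as an engineer would, in place of code of your own. Each camera call takes 0.05 s, during which the arm holds its last target.

### The job

Lower the copper heat sink, fins down and with its keeper towards the latch, into the comb of the test fixture so that its fins sit between the fixture's fins all the way down; set it in, do not drop it. Then, with the lever still standing up, lay the wire loop over the heat sink's keeper, and press the red lever down flat past its dead point so that the loop draws the heat sink tight against the stops nearest the latch. Do not disturb the mug, the dial gauge, the roll of tape or the yellow screwdriver.

Things in the scene. Friction and masses are not known exactly. Their poses are not given: they have to be found in the camera images.
- fixture: Fixed test fixture: steel base plate 256 x 92 x 8 mm. Origin: centre of its underside, on the bench; x runs along it from the latch (-x) to the comb (+x), z up. Five aluminium comb fins run along x, from x = 12 to 104 mm, at y = -32, -16, 0, 16, 32 mm; 5 mm thick, with round tops 26 mm above the bench.
- nest (a point): Fixture point at x = 58, y = 0, z = 8 mm (base plate top). The heat sink's origin comes here, x axis along the fixture's, when set in the comb midway between the stops; it has 3 mm of play each way in x, and 3 mm each way in y between the fins. Drawn against the stops nearest the latch, its origin is at fixture x = 55 mm.
- heat_sink: Loose copper heat sink, about 0.32 kg. Origin: centre of the underside (fin tips); x along the fins, z up. Plate 100 (x) x 60 (y) mm, its top 26 mm above the origin, with two ears 10 mm high at the -x corners; four fins 5 mm thick, 94 mm long, 20 mm deep at y = -24, -8, 8, 24 mm. Steel keeper at the -x end, black grip block on the plate.
- sink_grip (a point): Centre of the top of the heat sink's black grip block (x = 19, y = 0, z = 56 mm in the heat sink). The block is 42 (x) x 20 (y) mm and stands 30 mm above the plate; grip it across its 20 mm width, along the heat sink's y. Axes as the heat sink's.
- keeper (a point): Foot of the keeper's hooking face, on the heat sink's plate (x = -40, y = 0, z = 26 mm in the heat sink). The keeper is a steel lug 12 mm wide (y), 8 mm thick (to x = -48) and 12 mm high; a lip 8 to 12 mm above the plate overhangs 2 mm to +x. The loop's bar must lie on the plate on the +x side of it, in the 38 mm before the grip block.
- lever (a joint): Latch lever, rad: 0 = shut, flat, pointing to the fixture's -x; grows as it is raised (1.57 upright, limit 1.9 leaning to the comb). Starts at 1.5 to 1.75, where the loop clears the keeper; stays where it is left (friction 0.12 Nm). Shut with the loop hooked, it is past dead centre and held by the loop's pull. Shutting takes 2 to 5 N at its end.
- lever_pivot (a point): Pivot of the lever, in the fixture at x = -40, y = 0, z = 26 mm; axis along the fixture's y.
- lever_end (a point): Middle of the lever's pushing face, 65 mm from the pivot along the lever and 11.5 mm off the line through the pivot; the red end is 27 mm wide and reaches 78 mm from the pivot. Site z is the outward normal of the face: towards the comb when upright, up when shut.
- loop (a joint): Swing of the wire loop on the lever, rad; grows as the loop is raised. Its elevation over the fixture's +x direction is 0.227 - lever + loop. Starts 65 to 90 degrees up, held by light friction (0.014 Nm); tipped below about 50 degrees it falls towards the comb. Only its weight holds it down until the lever draws it tight.
- loop_pivot (a point): Middle of the axis on which the loop swings on the lever: in the lever, 26 mm from the pivot; it moves with the lever.
- loop_bar (a point): Middle of the loop's cross bar, 81 mm from loop_pivot. The loop is 5 mm steel wire: two side wires 34 mm apart (29 mm free between) and the cross bar. A red tab 14 mm wide (y) and 4 mm thick stands 15 mm up from the bar, roughly along point z, 4 to 10 mm beyond it. Site x points from loop_pivot to the bar.
- bail (a joint): Stretch of the sprung loop, m: 0 = slack, about 0.0026 when it is hooked on the heat sink at the stops and the lever is shut (5000 N/m, so about 13 N).
- dial_gauge: Bystander: round dial indicator 107 x 60 x 22 mm, lying on its back.
- masking_tape: Bystander: roll of beige tape, 96 mm across, 25 mm high.
- driver_yellow: Bystander: yellow-handled screwdriver, 152 mm long.
- mug: Bystander: green mug, 86 mm across, 94 mm high.
- stops (a point): Midway between the two stops nearest the latch, on their faces (fixture x = 5 mm, y = 0), at their top (46 mm above the bench). Each stop is a black post 10 mm wide at y = +-25 mm. Two like posts behind the comb, 36 mm high, have their faces at x = 111 mm. The heat sink's plate goes between.
Things that resemble listed ones, but are neither listed nor needed, are in the scene too. Several things have the shape of the heat_sink; the one meant has the colours described above.

How it is judged:
On the way, in this order (a step that is already met when the one before it is completed fails the run):
1. the heat sink sits all the way down in the comb between the stops, keeper towards the latch, lever still up (z of heat_sink in the frame of fixture below 0.0105 m and x of heat_sink in the frame of fixture between 0.051 and 0.065 m and y of heat_sink in the frame of fixture between -0.005 and 0.005 m and x of keeper in the frame of fixture below 0.04 m and angle between heat_sink's own z axis and vertical below 0.06 rad and value of joint lever above 1 rad), for 0.2 s.
2. the loop's bar lies low behind the keeper, lever still up (x of loop_bar in the frame of keeper between 0 and 0.035 m and z of loop_bar in the frame of keeper below 0.008 m and value of joint lever above 0.8 rad), for 0.1 s.
At the end, for the whole second after the job is handed in: The lever is shut (within 0.1 rad of flat), the loop lies hooked under the keeper's lip and stretched by more than 1.5 mm, and the heat sink rests level, all the way down in the comb (within 2.5 mm) in the middle gaps (within 5 mm) and against the stops nearest the latch (within 2.5 mm) (value of joint lever below 0.1 rad and value of joint bail above 0.0015 m and x of loop_bar in the frame of keeper between 0 and 0.006 m and z of loop_bar in the frame of keeper below 0.009 m and z of heat_sink in the frame of fixture below 0.0105 m and x of heat_sink in the frame of fixture below 0.0575 m and y of heat_sink in the frame of fixture between -0.005 and 0.005 m and angle between heat_sink's own z axis and vertical below 0.06 rad and linear speed of heat_sink below 0.02 m/s); the robot touches nothing.
It fails at once if the heat sink is dropped or thrown (contact force between the fingers and heat_sink below 0.05 N and linear speed of heat_sink above 0.6 m/s).
It fails at once if a bystander is moved by more than 3 cm (distance of any of dial_gauge, masking_tape, driver_yellow, mug from where it was at the start of the episode above 0.03 m).
It also fails if it takes over 59 s, if anything falls off the work surface, if the arm or the gripper's body presses on something with over 40 N, if the wrist force passes 120 N, or if a joint passes its speed limit or range.

## Working session

There is one attempt and no reset: what is moved stays moved. The work goes in short steps, Python scripts to look and compute and a tool call to move; the robot and the scene stay as the last step left them, time stands still between calls to the robot, and variables do not carry over. Pictures are saved under pics/ and viewed, and the job is handed in when it is done.

Besides the shell and the picture viewer there is one more tool, called after "Emit:" by a JSON object that holds its "name" and its "arguments". jog_arm: Moves the arm, as the interface text tells. Its arguments: {"type":"object","properties":{"increments":{"type":"array"},"squeeze":{"type":"number"}},"required":["increments"]}

```bash
mkdir -p pics; ls; cat > h.py <<'E'
import numpy as np,cv2
from cell import robot,viewer
from scipy.spatial.transform import Rotation as R
np.set_printoptions(precision=4,suppress=True)
def snap(name,fn):
    im=viewer.camera(name); cv2.imwrite('pics/'+fn,im[:,:,::-1]); return im
def ray(m,u,v):
    K=np.array(m['mtx']);T=np.array(m['world_from_camera'])
    d=np.linalg.inv(K)@[u,v,1]; d=T[:3,:3]@[d[0],-d[1],-d[2]]
    return T[:3,3],d/np.linalg.norm(d)
def onz(m,u,v,z):
    o,d=ray(m,u,v); return o+d*(z-o[2])/d[2]
def proj(m,P):
    K=np.array(m['mtx']);T=np.linalg.inv(np.array(m['world_from_camera']))
    p=T[:3,:3]@np.array(P)+T[:3,3]; q=K@[p[0],-p[1],-p[2]]; return q[:2]/q[2]
E
python3 - <<'E'
from h import *
for n in ['scene','top','wrist']:
    snap(n,n+'0.png'); m=viewer.camera_model(n); print(n,m)
print(robot.get_state())
E
```

```text
pics
scene {'mtx': array([[493.1547,   0.    , 283.685 ],
       [  0.    , 493.1547, 215.0849],
       [  0.    ,   0.    ,   1.    ]]), 'world_from_camera': array([[ 0.4716,  0.6407, -0.6059, -0.2667],
       [-0.8817,  0.3312, -0.336 , -0.3552],
       [-0.0146,  0.6927,  0.7211,  0.9547],
       [ 0.    ,  0.    ,  0.    ,  1.    ]])}
top {'mtx': array([[461.5692,   0.    , 285.4857],
       [  0.    , 461.5692, 211.5792],
       [  0.    ,   0.    ,   1.    ]]), 'world_from_camera': array([[-0.0125,  0.9843, -0.1759,  0.2886],
       [-0.9999, -0.0143, -0.0092,  0.0592],
       [-0.0115,  0.1758,  0.9844,  1.3723],
       [ 0.    ,  0.    ,  0.    ,  1.    ]])}
wrist {'mtx': array([[346.8788,   0.    , 279.5086],
       [  0.    , 346.8788, 210.5075],
       [  0.    ,   0.    ,   1.    ]]), 'world_from_camera': array([[-0.2531,  0.9333,  0.2547,  0.2233],
       [-0.9674, -0.2447, -0.0647,  0.5883],
       [ 0.0019, -0.2628,  0.9649,  0.3733],
       [ 0.    ,  0.    ,  0.    ,  1.    ]])}
{'t': 0.15, 'joint_positions': array([ 1.5726,  0.3854,  0.007 , -0.0003, -1.194 , -0.2586]), 'qvel': array([-0.0014, -0.0013,  0.0048,  0.0013,  0.0007,  0.0004]), 'tau': array([  0.0003, -39.2679,  18.8582,   4.1886,  -0.0034,   0.    ]), 'eef_pos': array([0.1586, 0.6041, 0.2495]), 'tool_rot': array([ 3.114 , -0.4023, -0.0002]), 'contact_force': array([0.3934, 0.0049, 1.2442]), 'torque': array([-0.0395,  0.0099,  0.0074]), 'grip_width': 1.0004826016414072}
```

View pics/scene0.png

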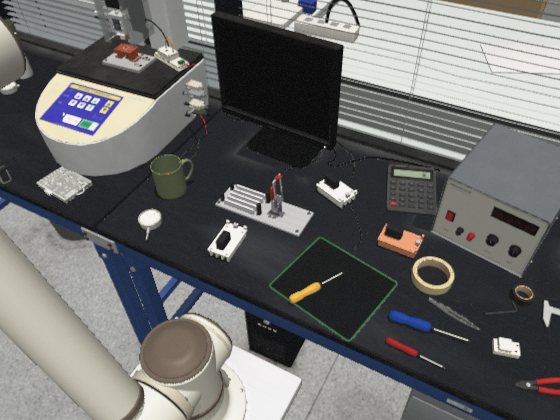

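View pics/top0.png

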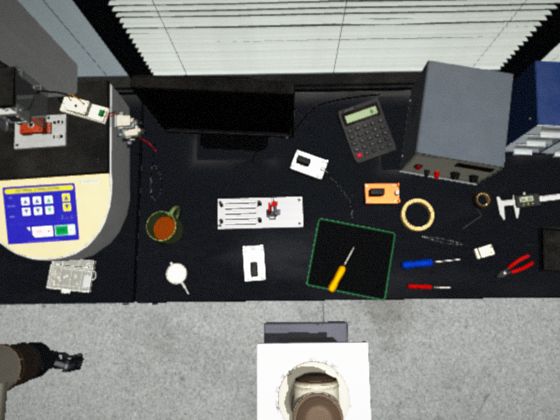

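View pics/wrist0.png

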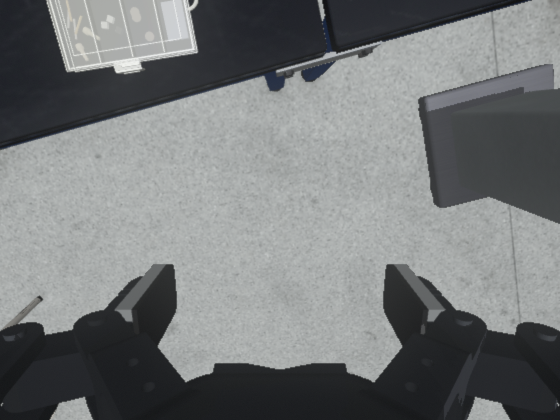

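```bash
python3 - <<'E'
from h import *
t=cv2.imread('pics/top0.png');s=cv2.imread('pics/scene0.png')
a=cv2.resize(t[170:220,355:415],None,fx=6,fy=6,interpolation=cv2.INTER_CUBIC)
b=cv2.resize(s[215:265,370:430],None,fx=6,fy=6,interpolation=cv2.INTER_CUBIC)
cv2.imwrite('pics/c1.png',np.hstack([a,b]))
a=cv2.resize(t[185:240,210:310],None,fx=6,fy=6,interpolation=cv2.INTER_CUBIC)
cv2.imwrite('pics/c2.png',a)
b=cv2.resize(s[165:240,210:320],None,fx=6,fy=6,interpolation=cv2.INTER_CUBIC)
cv2.imwrite('pics/c3.png',b)
m=viewer.camera_model('top')
for n,u,v in [('copper',382,193),('fixL',218,212),('fixR',302,212),('w1',309,163),('w2',254,263),('mug',165,225),('gauge',177,273),('driver',340,275),('tape',417,215)]: print(n,onz(m,u,v,0.0))
E
```

```text
copper [ 0.5869 -0.2216  0.    ]
fixL [0.5355 0.2761 0.    ]
fixR [0.5318 0.0221 0.    ]
w1 [ 0.6846 -0.0023  0.    ]
w2 [0.3804 0.1672 0.    ]
mug [0.4981 0.4356 0.    ]
gauge [0.354  0.3952 0.    ]
driver [ 0.3419 -0.0862  0.    ]
tape [ 0.5177 -0.3233  0.    ]
```

View pics/c1.png

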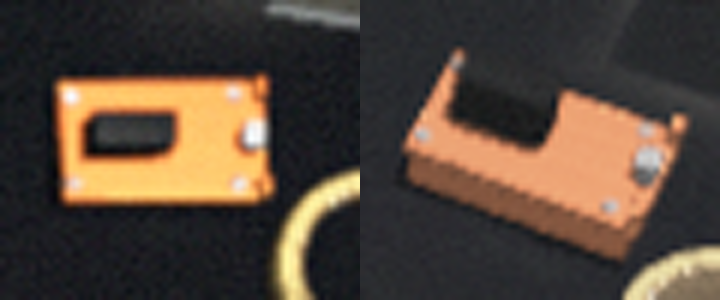

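View pics/c2.png

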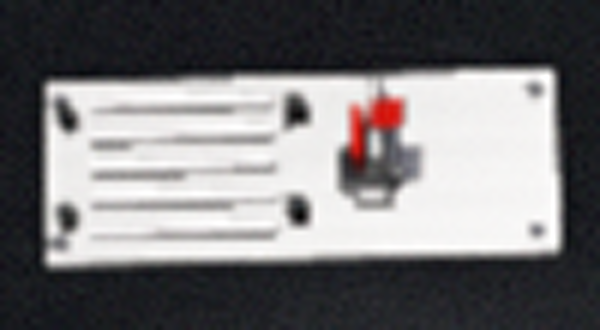

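View pics/c3.png

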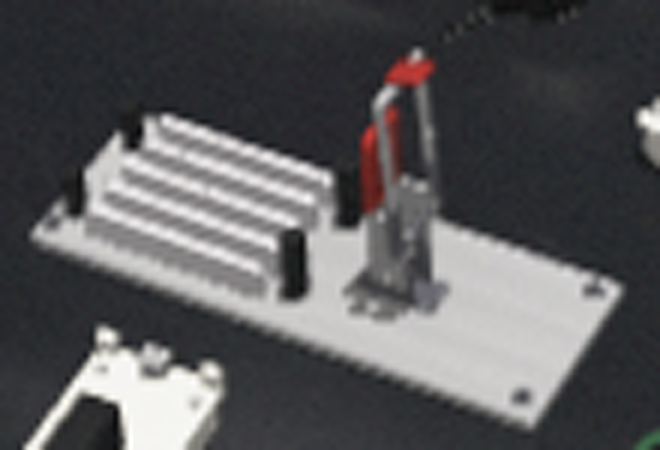

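Copper candidate list: orange sink at top (382,193), scene (401,239); white look-alikes are at top (309,163) and (254,263), and there's a red thing on the instrument at (40,127). The crop confirms that the copper one has the black block and steel keeper, with the keeper towards -y. The fixture's latch is on the -y side and its comb on the +y side.

```bash
cat >> h.py <<'E'
def plan(P,head,tilt=None,n=None,step=40.,rs=7.,cur=None):
    """print rows to go to world P with tool down and tool-x heading (deg)"""
    s=robot.get_state(); p=np.array(s['eef_pos']); Rc=R.from_rotvec(s['tool_rot'])
    h=np.radians(head); x=np.array([np.cos(h),np.sin(h),0]); z=np.array([0,0,-1.]); y=np.cross(z,x)
    Rt=R.from_matrix(np.c_[x,y,z])
    if tilt is not None: Rt=Rt*R.from_rotvec(np.radians(tilt))
    rv=(Rc.inv()*Rt).as_rotvec(); d=np.array(P)-p
    N=n or max(1,int(np.ceil(max(np.linalg.norm(d)*1000/step,np.degrees(np.linalg.norm(rv))/rs))))
    print('t',s['t'],'pos',p,'total dp(tool)',Rc.inv().apply(d)*1000,'rot',np.degrees(rv),'N',N)
    for i in range(N):
        Ri=Rc*R.from_rotvec(rv*i/N)
        print(i,'dp',np.round(Ri.inv().apply(d/N)*1000,1),'rot',np.round(np.degrees(rv/N),2))
E
python3 -c "
from h import *
plan([0.58,-0.20,0.25],-90)"
```

```text
t 0.15 pos [0.1586 0.6041 0.2495] total dp(tool) [611.9023 670.6472   0.6586] rot [ 0.0775 -0.0687 75.2779] N 23
0 dp [26.6 29.2  0. ] rot [ 0.   -0.    3.27]
1 dp [28.2 27.6  0. ] rot [ 0.   -0.    3.27]
2 dp [29.8 25.9  0. ] rot [ 0.   -0.    3.27]
3 dp [31.2 24.2  0. ] rot [ 0.   -0.    3.27]
4 dp [32.5 22.4  0. ] rot [ 0.   -0.    3.27]
5 dp [33.7 20.5  0. ] rot [ 0.   -0.    3.27]
6 dp [34.9 18.5  0. ] rot [ 0.   -0.    3.27]
7 dp [35.9 16.5  0. ] rot [ 0.   -0.    3.27]
8 dp [36.7 14.4  0. ] rot [ 0.   -0.    3.27]
9 dp [37.5 12.3  0. ] rot [ 0.   -0.    3.27]
10 dp [38.1 10.1 -0. ] rot [ 0.   -0.    3.27]
11 dp [38.7  8.  -0. ] rot [ 0.   -0.    3.27]
12 dp [39.1  5.7 -0. ] rot [ 0.   -0.    3.27]
13 dp [39.3  3.5 -0. ] rot [ 0.   -0.    3.27]
14 dp [39.5  1.2 -0. ] rot [ 0.   -0.    3.27]
15 dp [39.5 -1.  -0. ] rot [ 0.   -0.    3.27]
16 dp [39.3 -3.3 -0. ] rot [ 0.   -0.    3.27]
17 dp [39.1 -5.5 -0. ] rot [ 0.   -0.    3.27]
18 dp [38.7 -7.7 -0. ] rot [ 0.   -0.    3.27]
19 dp [38.2 -9.9 -0. ] rot [ 0.   -0.    3.27]
20 dp [ 37.6 -12.1  -0. ] rot [ 0.   -0.    3.27]
21 dp [ 36.8 -14.2  -0. ] rot [ 0.   -0.    3.27]
22 dp [ 36.  -16.3  -0. ] rot [ 0.   -0.    3.27]
```

Emit:
{"name": "jog_arm", "arguments": {"increments": [{"dp": [26, 29, 0], "rotation": [0, 0, 3.3], "gripper": 85}, {"dp": [28, 27, 0], "rotation": [0, 0, 3.3], "gripper": 85}, {"dp": [30, 26, 0], "rotation": [0, 0, 3.3], "gripper": 85}, {"dp": [31, 24, 0], "rotation": [0, 0, 3.3], "gripper": 85}, {"dp": [32, 22, 0], "rotation": [0, 0, 3.3], "gripper": 85}]}}

```text
t: 0.57
eef_pos: [0.2482, 0.4297, 0.2447]
tool_rot: [3.018, -0.849, 0.001]
contact_force: [0.6, 0.4, 0.6]
grip_width: 0.997
```

```bash
python3 -c "
from h import *
plan([0.58,-0.20,0.25],-90)"
```

```text
t 0.5667 pos [0.2482 0.4297 0.2447] total dp(tool) [611.4664 364.2507  -1.702 ] rot [ 0.231  -0.2926 58.5644] N 18
0 dp [34.  20.2 -0.1] rot [ 0.01 -0.02  3.25]
1 dp [35.1 18.3 -0.1] rot [ 0.01 -0.02  3.25]
2 dp [36.  16.3 -0.1] rot [ 0.01 -0.02  3.25]
3 dp [36.9 14.2 -0.1] rot [ 0.01 -0.02  3.25]
4 dp [37.7 12.1 -0.1] rot [ 0.01 -0.02  3.25]
5 dp [38.3  9.9 -0.2] rot [ 0.01 -0.02  3.25]
6 dp [38.8  7.7 -0.2] rot [ 0.01 -0.02  3.25]
7 dp [39.2  5.5 -0.2] rot [ 0.01 -0.02  3.25]
8 dp [39.4  3.3 -0.2] rot [ 0.01 -0.02  3.25]
9 dp [39.5  1.  -0.2] rot [ 0.01 -0.02  3.25]
10 dp [39.5 -1.2 -0.2] rot [ 0.01 -0.02  3.25]
11 dp [39.4 -3.5 -0.2] rot [ 0.01 -0.02  3.25]
12 dp [39.1 -5.7 -0.2] rot [ 0.01 -0.02  3.25]
13 dp [38.7 -7.9 -0.3] rot [ 0.01 -0.02  3.25]
14 dp [ 38.2 -10.1  -0.3] rot [ 0.01 -0.02  3.25]
15 dp [ 37.6 -12.2  -0.3] rot [ 0.01 -0.02  3.25]
16 dp [ 36.8 -14.3  -0.3] rot [ 0.01 -0.02  3.25]
17 dp [ 36.  -16.4  -0.3] rot [ 0.01 -0.02  3.25]
```

```bash
python3 -c "
from h import *
plan([0.51,0.20,0.26],-90)"
```

```text
t 0.5667 pos [0.2482 0.4297 0.2447] total dp(tool) [343.1523  59.5311 -14.0934] rot [ 0.231  -0.2926 58.5644] N 9
0 dp [38.1  6.6 -1.6] rot [ 0.03 -0.03  6.51]
1 dp [38.6  2.3 -1.6] rot [ 0.03 -0.03  6.51]
2 dp [38.6 -2.1 -1.6] rot [ 0.03 -0.03  6.51]
3 dp [38.1 -6.5 -1.6] rot [ 0.03 -0.03  6.51]
4 dp [ 37.2 -10.8  -1.6] rot [ 0.03 -0.03  6.51]
5 dp [ 35.7 -14.9  -1.7] rot [ 0.03 -0.03  6.51]
6 dp [ 33.8 -18.9  -1.7] rot [ 0.03 -0.03  6.51]
7 dp [ 31.4 -22.6  -1.7] rot [ 0.03 -0.03  6.51]
8 dp [ 28.7 -26.   -1.7] rot [ 0.03 -0.03  6.51]
```

Emit:
{"name": "jog_arm", "arguments": {"increments": [{"dp": [38, 6, -2], "rotation": [0, 0, 6.5], "gripper": 85}, {"dp": [38, 2, -2], "rotation": [0, 0, 6.5], "gripper": 85}, {"dp": [38, -2, -2], "rotation": [0, 0, 6.5], "gripper": 85}, {"dp": [38, -6, -2], "rotation": [0, 0, 6.5], "gripper": 85}, {"dp": [37, -11, -2], "rotation": [0, 0, 6.5], "gripper": 85}]}}

```text
t: 0.98
eef_pos: [0.3934, 0.2921, 0.2555]
tool_rot: [2.64, -1.688, 0.003]
contact_force: [0.5, 1.0, -0.8]
grip_width: 0.994
```

Emit:
{"name": "jog_arm", "arguments": {"increments": [{"dp": [36, -15, -2], "rotation": [0, 0, 6.5], "gripper": 85}, {"dp": [34, -19, -2], "rotation": [0, 0, 6.5], "gripper": 85}, {"dp": [32, -22, -2], "rotation": [0, 0, 6.5], "gripper": 85}, {"dp": [30, -26, -3], "rotation": [0, 0, 6.5], "gripper": 85}]}}

```text
t: 1.32
eef_pos: [0.5104, 0.1775, 0.2653]
tool_rot: [2.168, -2.264, 0.004]
contact_force: [1.8, 0.5, -0.7]
grip_width: 0.993
```

Emit:
{"name": "jog_arm", "arguments": {"increments": [{"dp": [0, 0, 0], "rotation": [0, 0, 0], "gripper": 85}, {"dp": [0, 0, 0], "rotation": [0, 0, 0], "gripper": 85}]}}

```text
t: 1.48
eef_pos: [0.5148, 0.1716, 0.2646]
tool_rot: [2.151, -2.279, 0.006]
contact_force: [-0.7, -0.4, -0.1]
grip_width: 0.992
```

```bash
python3 -c "
from h import *
snap('wrist','w1.png'); print(viewer.camera_model('wrist')['world_from_camera'])
np.save('w1m.npy',viewer.camera_model('wrist')['world_from_camera'])
plan([0.51,0.20,0.26],-90)"
```

```text
[[-0.9985 -0.0543 -0.0117  0.5115]
 [ 0.0555 -0.9656 -0.2541  0.1075]
 [ 0.0025 -0.2544  0.9671  0.389 ]
 [ 0.      0.      0.      1.    ]]
t 1.5333 pos [0.5146 0.172  0.2646] total dp(tool) [-27.7191   6.1306   4.3533] rot [ 0.1783 -0.5033 -3.2404] N 1
0 dp [-27.7   6.1   4.4] rot [ 0.18 -0.5  -3.24]
```

View pics/w1.png

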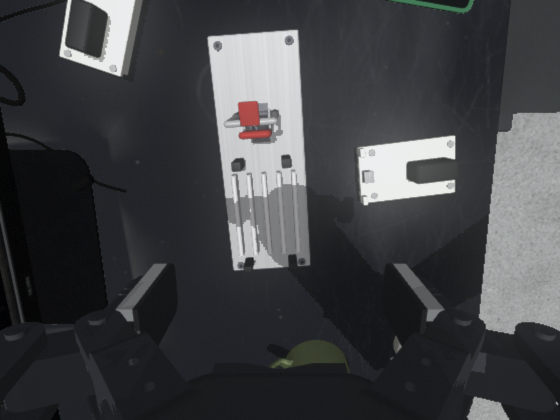

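Shows the fixture plate corners at about (208,38), (297,30), (309,265), (234,270), with the comb at the bottom and the latch at (250,120).

```bash
python3 - <<'E'
from h import *
im=cv2.imread('pics/w1.png'); K=viewer.camera_model('wrist')['mtx']; m={'mtx':K,'world_from_camera':np.load('w1m.npy')}
g=im.min(axis=2); mask=((g>95)).astype(np.uint8)*255
mask[:, :195]=0; mask[:,330:]=0
mask=cv2.morphologyEx(mask,cv2.MORPH_CLOSE,np.ones((9,9)))
c=max(cv2.findContours(mask,cv2.RETR_EXTERNAL,cv2.CHAIN_APPROX_NONE)[0],key=cv2.contourArea)
P=np.array([onz(m,u,v,0.008)[:2] for u,v in c[:,0,:]]).astype(np.float32)
r=cv2.minAreaRect(P*1000); print(cv2.contourArea(c),r); print(cv2.boxPoints(r))
ap=cv2.approxPolyDP(c,8,True)[:,0,:]; print(ap,[onz(m,u,v,0.008)[:2] for u,v in ap])
v=im[20:285,190:330].copy(); cv2.drawContours(v,[c-[190,20]],-1,(0,0,255),1)
a=im[20:285,190:330]
cv2.imwrite('pics/c4.png',cv2.resize(np.hstack([v,a]),None,fx=2.2,fy=2.2,interpolation=cv2.INTER_CUBIC))
E
```

```text
19386.5 ((531.3617553710938, 149.69345092773438), (91.8224868774414, 255.2669219970703), 0.8711073994636536)
[[483.5154 276.6142]
 [487.3962  21.3767]
 [579.2081  22.7727]
 [575.3273 278.0102]]
[[297  30]
 [207  37]
 [235 270]
 [287 266]
 [288 254]
 [309 264]] [array([0.4883, 0.0224]), array([0.5787, 0.0239]), array([0.573 , 0.2777]), array([0.511 , 0.2761]), array([0.5091, 0.261 ]), array([0.4849, 0.275 ])]
```

View pics/c4.png

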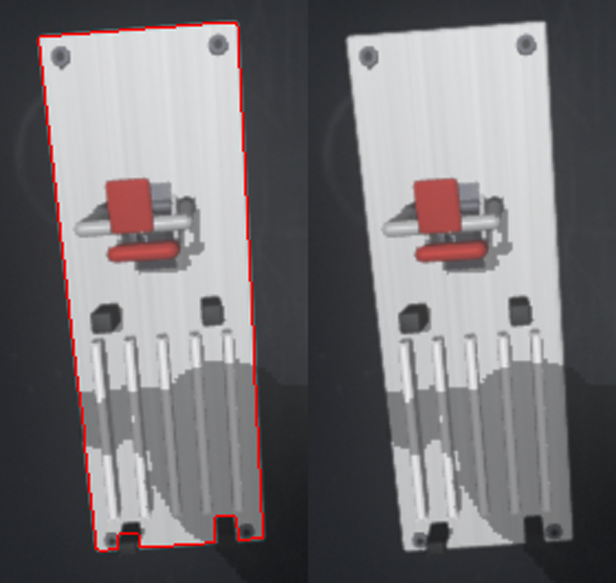

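```bash
python3 -c "
from h import *
plan([0.575,-0.20,0.24],-90)"
```

```text
t 1.5333 pos [0.5146 0.172  0.2646] total dp(tool) [367.7753 -81.438   27.6107] rot [ 0.1783 -0.5033 -3.2404] N 10
0 dp [36.8 -8.1  2.8] rot [ 0.02 -0.05 -0.32]
1 dp [36.8 -7.9  2.7] rot [ 0.02 -0.05 -0.32]
2 dp [36.9 -7.7  2.7] rot [ 0.02 -0.05 -0.32]
3 dp [36.9 -7.5  2.7] rot [ 0.02 -0.05 -0.32]
4 dp [37.  -7.3  2.6] rot [ 0.02 -0.05 -0.32]
5 dp [37.  -7.1  2.6] rot [ 0.02 -0.05 -0.32]
6 dp [37.  -6.9  2.6] rot [ 0.02 -0.05 -0.32]
7 dp [37.1 -6.7  2.6] rot [ 0.02 -0.05 -0.32]
8 dp [37.1 -6.5  2.5] rot [ 0.02 -0.05 -0.32]
9 dp [37.2 -6.3  2.5] rot [ 0.02 -0.05 -0.32]
```

Emit:
{"name": "jog_arm", "arguments": {"increments": [{"dp": [37, -8, 0], "rotation": [0, 0, -0.3], "gripper": 85}, {"dp": [37, -8, 0], "rotation": [0, 0, -0.3], "gripper": 85}, {"dp": [37, -8, 0], "rotation": [0, 0, -0.3], "gripper": 85}, {"dp": [37, -8, 0], "rotation": [0, 0, -0.3], "gripper": 85}, {"dp": [37, -7, 0], "rotation": [0, 0, -0.3], "gripper": 85}]}}

```text
t: 1.95
eef_pos: [0.5445, -0.0092, 0.265]
tool_rot: [2.211, -2.22, 0.003]
contact_force: [0.2, -0.1, 0.1]
grip_width: 0.995
```

Emit:
{"name": "jog_arm", "arguments": {"increments": [{"dp": [37, -7, 5], "rotation": [0, 0, -0.3], "gripper": 85}, {"dp": [37, -7, 5], "rotation": [0, 0, -0.3], "gripper": 85}, {"dp": [37, -7, 5], "rotation": [0, 0, -0.3], "gripper": 85}, {"dp": [37, -7, 5], "rotation": [0, -0.4, -0.4], "gripper": 85}, {"dp": [20, -6, 5], "rotation": [0, 0, 0], "gripper": 85}]}}

```text
t: 2.37
eef_pos: [0.5801, -0.1786, 0.2419]
tool_rot: [2.26, -2.181, -0.002]
contact_force: [-0.4, -0.1, 0.3]
grip_width: 0.993
```

Emit:
{"name": "jog_arm", "arguments": {"increments": [{"dp": [0, 0, 0], "rotation": [0, 0, 0], "gripper": 85}, {"dp": [0, 0, 0], "rotation": [0, 0, 0], "gripper": 85}]}}

```text
t: 2.53
eef_pos: [0.5799, -0.18, 0.2395]
tool_rot: [2.257, -2.181, -0.007]
contact_force: [0.5, 0.9, 0.2]
grip_width: 0.994
```

```bash
python3 -c "
from h import *
snap('wrist','w2.png'); 
np.save('w2m.npy',viewer.camera_model('wrist')['world_from_camera'])
plan([0.575,-0.20,0.24],-90)"
```

```text
t 2.5833 pos [ 0.5798 -0.1794  0.2394] total dp(tool) [20.3739  5.5534 -0.6006] rot [0.3133 0.0686 1.9899] N 1
0 dp [20.4  5.6 -0.6] rot [0.31 0.07 1.99]
```

View pics/w2.png

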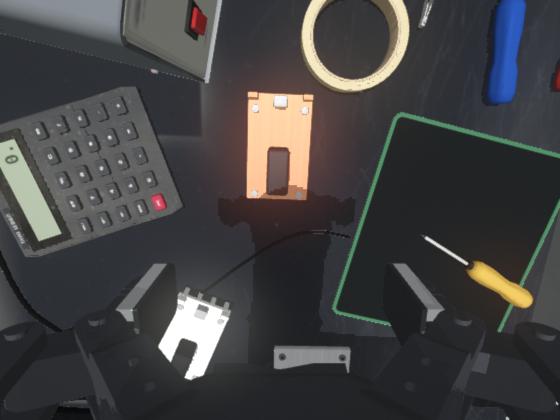

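Copper sink at (280,146) with keeper up at (280,101) (the -y side), grip block at (278,170). The tape is close to its keeper end and the white look-alike is at lower left.

```bash
python3 - <<'E'
from h import *
im=cv2.imread('pics/w2.png'); K=viewer.camera_model('wrist')['mtx']; m={'mtx':K,'world_from_camera':np.load('w2m.npy')}
h=cv2.cvtColor(im,cv2.COLOR_BGR2HSV)
mask=cv2.inRange(h,(3,90,60),(18,255,255)); mask[:,:230]=0; mask[:,330:]=0; mask[220:]=0
mask=cv2.morphologyEx(mask,cv2.MORPH_CLOSE,np.ones((15,15)))
c=max(cv2.findContours(mask,cv2.RETR_EXTERNAL,cv2.CHAIN_APPROX_NONE)[0],key=cv2.contourArea)
P=np.array([onz(m,u,v,0.026)[:2] for u,v in c[:,0,:]]).astype(np.float32)
r=cv2.minAreaRect(P*1000); print(r); print(cv2.boxPoints(r))
v=im[80:215,230:330].copy(); a=v.copy();cv2.drawContours(v,[c-[230,80]],-1,(255,0,0),1)
cv2.imwrite('pics/c5.png',cv2.resize(np.hstack([v,a]),None,fx=4,fy=4,interpolation=cv2.INTER_CUBIC))
E
```

```text
((582.5150756835938, -209.05996704101562), (114.19698333740234, 72.52860260009766), 89.8974609375)
[[ 546.1487 -266.0935]
 [ 618.6771 -266.2233]
 [ 618.8815 -152.0265]
 [ 546.353  -151.8967]]
```

View pics/c5.png

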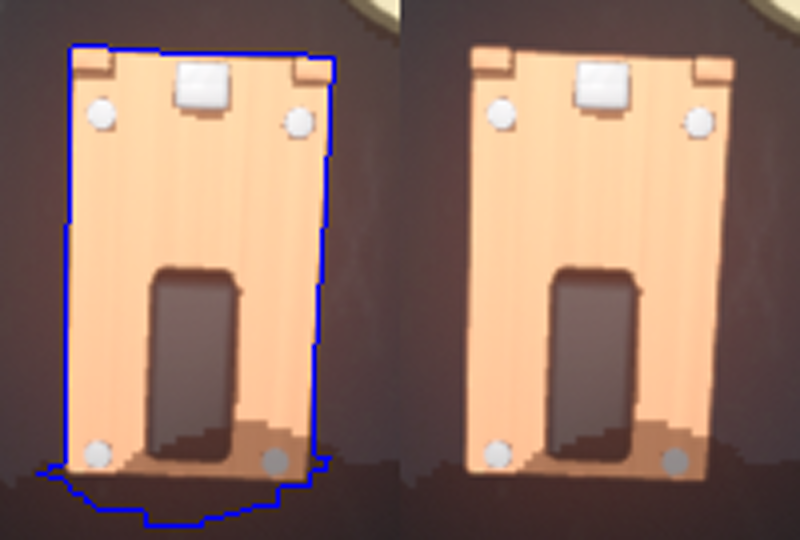

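```bash
python3 - <<'E'
from h import *
K=viewer.camera_model('wrist')['mtx']; m={'mtx':K,'world_from_camera':np.load('w2m.npy')}
def q(x,y,z): return onz(m,230+x/4-.4,80+y/4-.4,z)[:2]*1000
for z in (.022,.026,.030):
    bl,br=q(67,472,z),q(308,480,z); s1,s2,s3,s4=q(101,115,z),q(299,123,z),q(97,455,z),q(275,461,z)
    print(z,'bottom',bl,br,np.linalg.norm(bl-br),'screws',s1,s2,s3,s4,s1-s3,s2-s4, (s1+s2+s3+s4)/4)
for z in (.032,.036): print('ears',q(70,47,z),q(335,58,z))
for z in (.038,): print('keeper',q(203,75,z))
for z in (.056,): print('block top',q(150,282,z),q(238,282,z),q(150,460,z),q(232,460,z))
# block edges at base (dark outline vs plate), z=26..56
E
```

```text
0.022 bottom [ 611.88   -164.2081] [ 550.9923 -164.2375] 60.88771610957297 screws [ 604.7841 -250.903 ] [ 558.0115 -250.7677] [ 604.3927 -168.8563] [ 559.5799 -168.8629] [  0.3914 -82.0467] [ -1.5684 -81.9048] [ 581.692  -209.8475]
0.026 bottom [ 611.5422 -165.1578] [ 551.3685 -165.1868] 60.173717187000285 screws [ 604.5295 -250.8361] [ 558.3053 -250.7023] [ 604.1426 -169.7515] [ 559.8554 -169.758 ] [  0.3868 -81.0846] [ -1.5501 -80.9443] [ 581.7082 -210.262 ]
0.03 bottom [ 611.2044 -166.1075] [ 551.7447 -166.1361] 59.4597182644276 screws [ 604.2748 -250.7691] [ 558.5992 -250.6369] [ 603.8926 -170.6466] [ 560.1308 -170.6531] [  0.3823 -80.1225] [ -1.5317 -79.9838] [ 581.7244 -210.6764]
ears [ 611.3991 -265.2323] [ 551.3615 -265.0372]
ears [ 611.0568 -264.9902] [ 551.7445 -264.7975]
keeper [ 581.1694 -260.0172]
block top [ 591.3017 -215.6273] [ 572.0383 -216.3077] [ 590.2502 -175.722 ] [ 571.6771 -176.3655]
```

```bash
python3 -c "
from h import *
plan([0.5813,-0.196,0.075],-90)"
```

```text
t 2.5833 pos [ 0.5798 -0.1794  0.2394] total dp(tool) [ 16.8083  -1.7803 164.3666] rot [0.3133 0.0686 1.9899] N 5
0 dp [ 3.4 -0.4 32.9] rot [0.06 0.01 0.4 ]
1 dp [ 3.4 -0.3 32.9] rot [0.06 0.01 0.4 ]
2 dp [ 3.3 -0.3 32.9] rot [0.06 0.01 0.4 ]
3 dp [ 3.3 -0.3 32.9] rot [0.06 0.01 0.4 ]
4 dp [ 3.3 -0.3 32.9] rot [0.06 0.01 0.4 ]
```

Emit:
{"name": "jog_arm", "arguments": {"increments": [{"dp": [3.5, -0.4, 33], "rotation": [0, 0, 0.4], "gripper": 50}, {"dp": [3.5, -0.4, 33], "rotation": [0, 0, 0.4], "gripper": 50}, {"dp": [3.5, -0.4, 33], "rotation": [0, 0, 0.4], "gripper": 50}, {"dp": [3.3, -0.3, 30], "rotation": [0.2, 0, 0.4], "gripper": 50}, {"dp": [3, 0, 20], "rotation": [0, 0, 0.4], "gripper": 50}]}}

```text
t: 3.0
eef_pos: [0.5879, -0.1867, 0.0964]
tool_rot: [-2.229, 2.195, -0.023]
contact_force: [0.7, -0.6, 0.6]
grip_width: 0.583
```

Emit:
{"name": "jog_arm", "arguments": {"increments": [{"dp": [0, 0, 0], "rotation": [0, 0, 0], "gripper": 50}]}}

```text
t: 3.08
eef_pos: [0.5851, -0.1843, 0.0922]
tool_rot: [-2.234, 2.197, -0.012]
contact_force: [-0.2, -0.2, -0.8]
grip_width: 0.583
```

```bash
python3 -c "
from h import *
plan([0.5813,-0.196,0.049],-90); snap('wrist','w3.png')"
```

```text
t 3.0833 pos [ 0.5851 -0.1843  0.0922] total dp(tool) [11.6333  4.5318 43.1743] rot [-0.6584  0.033   0.9648] N 2
0 dp [ 5.8  2.3 21.6] rot [-0.33  0.02  0.48]
1 dp [ 5.8  2.1 21.6] rot [-0.33  0.02  0.48]
```

View pics/w3.png

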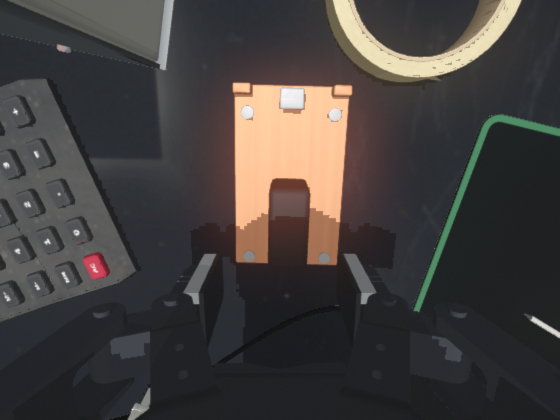

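Sink keeper at top (292,98) and block at (289,200). The fingers straddle it, slightly left and behind, which matches the computed correction.

Emit:
{"name": "jog_arm", "arguments": {"increments": [{"dp": [6, 2.3, 4], "rotation": [-0.3, 0, 0.5], "gripper": 50}, {"dp": [5, 2.2, 4], "rotation": [-0.3, 0, 0.5], "gripper": 50}, {"dp": [0, 0, 0], "rotation": [0, 0, 0], "gripper": 50}]}}

```text
t: 3.38
eef_pos: [0.5849, -0.1931, 0.0908]
tool_rot: [-2.223, 2.21, -0.014]
contact_force: [0.5, 0.1, 0.3]
grip_width: 0.585
```

```bash
python3 -c "
from h import *
plan([0.5813,-0.196,0.049],-90)"
```

```text
t 3.3833 pos [ 0.5849 -0.1931  0.0908] total dp(tool) [ 2.7872  4.0204 41.7942] rot [-0.6072 -0.0946  0.3338] N 2
0 dp [ 1.4  2.  20.9] rot [-0.3  -0.05  0.17]
1 dp [ 1.4  1.9 20.9] rot [-0.3  -0.05  0.17]
```

Emit:
{"name": "jog_arm", "arguments": {"increments": [{"dp": [1.5, 3, 10], "rotation": [-0.4, 0, 0.2], "gripper": 50}, {"dp": [1, 2, 10], "rotation": [-0.3, 0, 0.2], "gripper": 50}, {"dp": [0, 0, 5], "rotation": [0, 0, 0], "gripper": 50}]}}

```text
t: 3.63
eef_pos: [0.5825, -0.1963, 0.0689]
tool_rot: [-2.217, 2.221, -0.011]
contact_force: [-0.2, 0.1, 0.2]
grip_width: 0.584
```

```bash
python3 -c "
from h import *
plan([0.5813,-0.196,0.049],-90)"
```

```text
t 3.6333 pos [ 0.5825 -0.1963  0.0689] total dp(tool) [-0.3447  1.3147 19.9108] rot [-0.4162 -0.1581 -0.0872] N 1
0 dp [-0.3  1.3 19.9] rot [-0.42 -0.16 -0.09]
```

Emit:
{"name": "jog_arm", "arguments": {"increments": [{"dp": [0, 1, 8], "rotation": [-0.3, -0.1, 0], "gripper": 50}, {"dp": [0, 0.5, 8], "rotation": [-0.2, 0, 0], "gripper": 50}, {"dp": [0, 0, 3], "rotation": [0, 0, 0], "gripper": 50}]}}

```text
t: 3.88
eef_pos: [0.5803, -0.1966, 0.0473]
tool_rot: [2.217, -2.222, -0.003]
contact_force: [1.0, 0.3, -0.7]
grip_width: 0.581
```

```bash
python3 -c "
from h import *
plan([0.5813,-0.196,0.049],-90); snap('wrist','w4.png')"
```

```text
t 3.8833 pos [ 0.5803 -0.1966  0.0473] total dp(tool) [-0.6259 -1.0228 -1.6681] rot [ 0.1922 -0.0359 -0.1379] N 1
0 dp [-0.6 -1.  -1.7] rot [ 0.19 -0.04 -0.14]
```

View pics/w4.png

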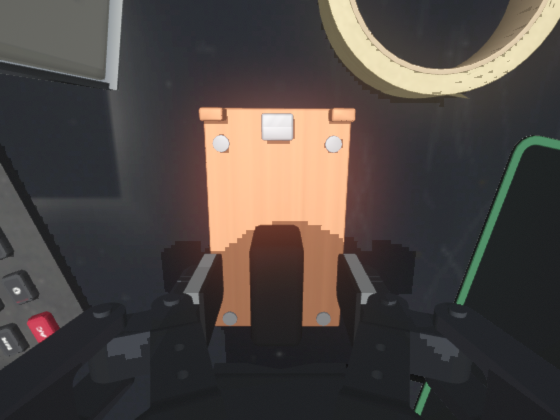

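Fingers straddle the block evenly (pads at 205 and 352, block 250–302).

Emit:
{"name": "jog_arm", "arguments": {"increments": [{"dp": [0, -0.5, -1.5], "rotation": [0, 0, 0], "gripper": 25}, {"dp": [0, 0, 0], "rotation": [0, 0, 0], "gripper": 15}, {"dp": [0, 0, 0], "rotation": [0, 0, 0], "gripper": 10}, {"dp": [0, 0, 0], "rotation": [0, 0, 0], "gripper": 10}, {"dp": [0, 0, 0], "rotation": [0, 0, 0], "gripper": 10}], "squeeze": 70}}

```text
t: 4.35
eef_pos: [0.5809, -0.1966, 0.048]
tool_rot: [2.216, -2.221, -0.004]
contact_force: [0.2, 0.1, -1.5]
grip_width: 0.221
```

Emit:
{"name": "jog_arm", "arguments": {"increments": [{"dp": [0, 0, 0], "rotation": [0, 0, 0], "gripper": 10}, {"dp": [0, 0, 0], "rotation": [0, 0, 0], "gripper": 10}, {"dp": [0, 0, -4], "rotation": [0, 0, 0], "gripper": 10}, {"dp": [0, 0, -8], "rotation": [0, 0, 0], "gripper": 10}, {"dp": [0, 0, -10], "rotation": [0, 0, 0], "gripper": 10}]}}

```text
t: 4.77
eef_pos: [0.5776, -0.1959, 0.0676]
tool_rot: [2.211, -2.22, -0.017]
contact_force: [-0.5, 0.2, -3.3]
grip_width: 0.221
```

Emit:
{"name": "jog_arm", "arguments": {"increments": [{"dp": [0, 0, -25], "rotation": [0, 0, 0], "gripper": 10}, {"dp": [0, 0, -30], "rotation": [0, 0, 0], "gripper": 10}, {"dp": [0, 0, -35], "rotation": [0, 0, 0], "gripper": 10}, {"dp": [0, 0, -35], "rotation": [0, 0, 0], "gripper": 10}, {"dp": [0, 0, -35], "rotation": [0, 0, 0], "gripper": 10}]}}

```text
t: 5.18
eef_pos: [0.5736, -0.1949, 0.2283]
tool_rot: [2.2, -2.215, -0.045]
contact_force: [0.7, -0.3, -3.6]
grip_width: 0.219
```

```bash
python3 -c "
from h import *
plan([0.5302,0.2267,0.23],-89.13); snap('wrist','w5.png')"
```

```text
t 5.1833 pos [ 0.5736 -0.1949  0.2283] total dp(tool) [-421.3439   46.0911    2.6745] rot [ 1.966   0.3988 -1.2409] N 11
0 dp [-38.3   4.2   0.2] rot [ 0.18  0.04 -0.11]
1 dp [-38.3   4.1   0.2] rot [ 0.18  0.04 -0.11]
2 dp [-38.3   4.    0.2] rot [ 0.18  0.04 -0.11]
3 dp [-38.3   4.    0.1] rot [ 0.18  0.04 -0.11]
4 dp [-38.3   3.9   0.1] rot [ 0.18  0.04 -0.11]
5 dp [-38.3   3.8   0.1] rot [ 0.18  0.04 -0.11]
6 dp [-38.4   3.7   0. ] rot [ 0.18  0.04 -0.11]
7 dp [-38.4   3.7  -0. ] rot [ 0.18  0.04 -0.11]
8 dp [-38.4   3.6  -0. ] rot [ 0.18  0.04 -0.11]
9 dp [-38.4   3.5  -0.1] rot [ 0.18  0.04 -0.11]
10 dp [-38.4   3.4  -0.1] rot [ 0.18  0.04 -0.11]
```

View pics/w5.png

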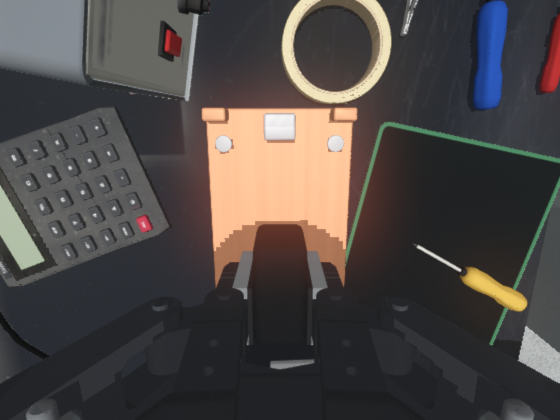

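Emit:
{"name": "jog_arm", "arguments": {"increments": [{"dp": [-30, 4, -15], "rotation": [0.4, 0, -0.1], "gripper": 10}, {"dp": [-36, 4, -10], "rotation": [0.4, 0, -0.1], "gripper": 10}, {"dp": [-38, 4, -10], "rotation": [0.4, 0.1, -0.1], "gripper": 10}, {"dp": [-38, 4, -5], "rotation": [0.4, 0.1, -0.1], "gripper": 10}, {"dp": [-38, 4, 0], "rotation": [0.3, 0.1, -0.1], "gripper": 10}]}}

```text
t: 5.65
eef_pos: [0.5587, -0.0173, 0.2883]
tool_rot: [-2.197, 2.218, -0.036]
contact_force: [1.0, 0.4, -3.9]
grip_width: 0.218
```

Emit:
{"name": "jog_arm", "arguments": {"increments": [{"dp": [-38, 4, 0], "rotation": [0, 0, -0.1], "gripper": 10}, {"dp": [-38, 4, 0], "rotation": [0, 0, -0.1], "gripper": 10}, {"dp": [-38, 4, 0], "rotation": [0, 0, -0.1], "gripper": 10}, {"dp": [-38, 4, 0], "rotation": [0, 0, -0.1], "gripper": 10}, {"dp": [-38, 4, 0], "rotation": [0, 0, -0.1], "gripper": 10}]}}

```text
t: 6.07
eef_pos: [0.5338, 0.1808, 0.2925]
tool_rot: [-2.201, 2.206, -0.036]
contact_force: [1.2, 0.6, -3.6]
grip_width: 0.22
```

```bash
python3 -c "
from h import *
plan([0.5302,0.2267,0.25],-89.13)"
```

```text
t 6.0667 pos [0.5338 0.1808 0.2925] total dp(tool) [-45.8718   5.1572  42.3907] rot [-1.9629  0.0609 -0.9767] N 2
0 dp [-22.9   2.6  21.2] rot [-0.98  0.03 -0.49]
1 dp [-23.    2.   21.2] rot [-0.98  0.03 -0.49]
```

Emit:
{"name": "jog_arm", "arguments": {"increments": [{"dp": [-20, 2, 10], "rotation": [-1, 0, -0.4], "gripper": 10}, {"dp": [-18, 2, 10], "rotation": [-0.8, 0, -0.4], "gripper": 10}, {"dp": [-6, 1, 5], "rotation": [-0.2, 0, -0.2], "gripper": 10}, {"dp": [0, 0, 0], "rotation": [0, 0, 0], "gripper": 10}]}}

```text
t: 6.4
eef_pos: [0.5253, 0.2344, 0.2691]
tool_rot: [-2.247, 2.189, 0.006]
contact_force: [-1.2, -0.3, -4.0]
grip_width: 0.219
```

```bash
python3 -c "
from h import *
plan([0.5302,0.2267,0.15],-89.13); snap('wrist','w6.png');np.save('w6m.npy',viewer.camera_model('wrist')['world_from_camera'])"
```

```text
t 6.4 pos [0.5253 0.2344 0.2691] total dp(tool) [  8.529   -4.6555 119.0406] rot [-0.017   0.3459  0.6435] N 3
0 dp [ 2.8 -1.6 39.7] rot [-0.01  0.12  0.21]
1 dp [ 2.8 -1.6 39.7] rot [-0.01  0.12  0.21]
2 dp [ 2.7 -1.6 39.7] rot [-0.01  0.12  0.21]
```

View pics/w6.png

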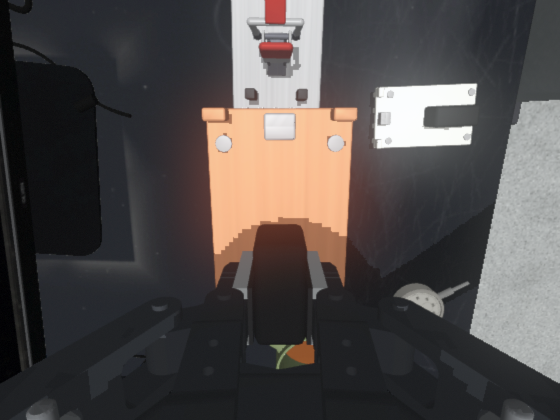

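```bash
python3 - <<'E'
from h import *
im=cv2.imread('pics/w6.png'); K=viewer.camera_model('wrist')['mtx']; m={'mtx':K,'world_from_camera':np.load('w6m.npy')}
s=robot.get_state();p=s['eef_pos'];Rc=R.from_rotvec(s['tool_rot'])
f=lambda u,v,dz:Rc.inv().apply(onz(m,u,v,p[2]+dz)-p)*1000
for n,u,v,dz in [('earL',202.5,108,-.012),('earR',357,108,-.012),('keeper',279.5,125,-.010),('scrL',223.5,143.5,-.022),('scrR',335.5,143.5,-.022)]: print(n,f(u,v,dz))
v=cv2.resize(im[95:160,190:370],None,fx=4,fy=4,interpolation=cv2.INTER_CUBIC); cv2.imwrite('pics/c6.png',v)
E
```

```text
earL [ 68.4747 -29.1948  11.6172]
earR [68.5358 28.6555 11.5505]
keeper [62.3709 -0.3462  9.6212]
scrL [ 54.6283 -23.4757  21.6951]
scrR [54.6841 22.7785 21.6417]
```

View pics/c6.png

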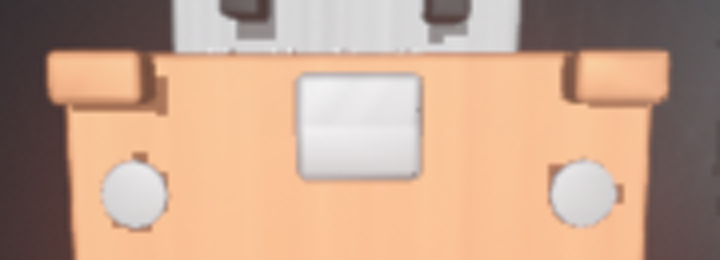

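Emit:
{"name": "jog_arm", "arguments": {"increments": [{"dp": [3, -2, 30], "rotation": [0, 0.1, 0.2], "gripper": 10}, {"dp": [3, -2, 30], "rotation": [0, 0.1, 0.2], "gripper": 10}, {"dp": [3, -1, 30], "rotation": [0, 0.1, 0.2], "gripper": 10}, {"dp": [1, -1, 20], "rotation": [0, 0, 0], "gripper": 10}, {"dp": [0, 0, 10], "rotation": [0, 0, 0], "gripper": 10}]}}

```text
t: 6.87
eef_pos: [0.537, 0.2205, 0.1554]
tool_rot: [-2.221, 2.197, -0.01]
contact_force: [-0.7, 0.1, -4.2]
grip_width: 0.222
```

```bash
python3 -c "
from h import *
plan([0.5299,0.2262,0.105],-89.13)"
```

```text
t 6.8667 pos [0.537  0.2205 0.1554] total dp(tool) [-5.4197  7.9142 50.2705] rot [-0.9945  0.4599 -0.2523] N 2
0 dp [-2.7  4.  25.1] rot [-0.5   0.23 -0.13]
1 dp [-2.8  3.7 25.2] rot [-0.5   0.23 -0.13]
```

Emit:
{"name": "jog_arm", "arguments": {"increments": [{"dp": [-3, 5, 15], "rotation": [-0.6, 0.3, -0.1], "gripper": 10}, {"dp": [-2, 4, 12], "rotation": [-0.5, 0.2, -0.1], "gripper": 10}, {"dp": [-1, 2, 8], "rotation": [-0.3, 0, 0], "gripper": 10}, {"dp": [0, 0, 3], "rotation": [0, 0, 0], "gripper": 10}]}}

```text
t: 7.2
eef_pos: [0.5264, 0.2244, 0.1159]
tool_rot: [2.229, -2.205, -0.007]
contact_force: [-1.3, -0.7, -3.8]
grip_width: 0.223
```

```bash
python3 -c "
from h import *
plan([0.5299,0.2262,0.105],-89.13)"
```

```text
t 7.2 pos [0.5264 0.2244 0.1159] total dp(tool) [-1.7787 -3.5985 10.8957] rot [ 0.4405 -0.0829 -0.2435] N 1
0 dp [-1.8 -3.6 10.9] rot [ 0.44 -0.08 -0.24]
```

Emit:
{"name": "jog_arm", "arguments": {"increments": [{"dp": [-1, -2, 6], "rotation": [0.2, -0.1, -0.1], "gripper": 10}, {"dp": [-0.5, -0.5, 4], "rotation": [0, 0, 0], "gripper": 10}, {"dp": [0, 0, 0], "rotation": [0, 0, 0], "gripper": 10}, {"dp": [0, 0, 0], "rotation": [0, 0, 0], "gripper": 10}]}}

```text
t: 7.53
eef_pos: [0.5304, 0.2275, 0.1064]
tool_rot: [-2.237, 2.204, 0.003]
contact_force: [-0.3, -0.4, -4.1]
grip_width: 0.222
```

```bash
python3 -c "
from h import *
plan([0.5299,0.2262,0.105],-89.13); snap('wrist','w7.png');np.save('w7m.npy',viewer.camera_model('wrist')['world_from_camera']);snap('scene','s7.png')"
```

```text
t 7.5333 pos [0.5304 0.2275 0.1064] total dp(tool) [1.3153 0.4969 1.4405] rot [ 0.0183  0.1256 -0.029 ] N 1
0 dp [1.3 0.5 1.4] rot [ 0.02  0.13 -0.03]
```

View pics/w7.png

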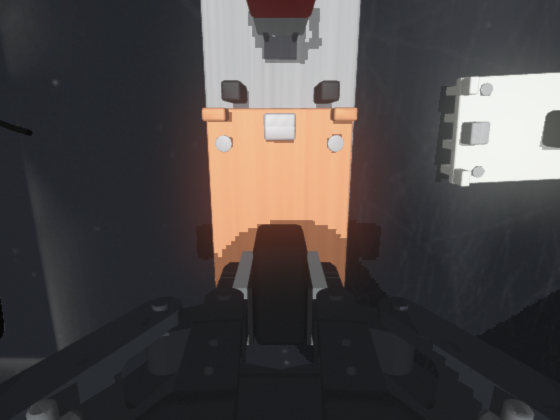

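View pics/s7.png

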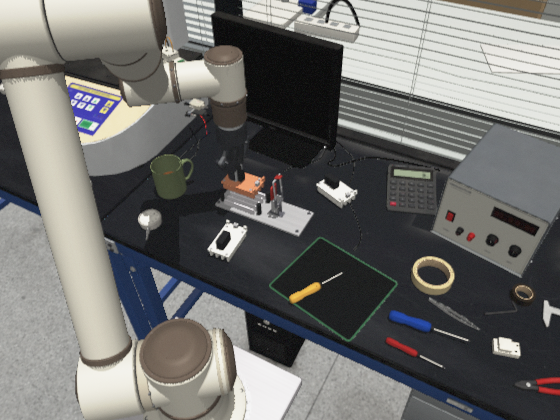

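```bash
python3 - <<'E'
from h import *
im=cv2.imread('pics/w7.png')
v=cv2.resize(im[0:160,190:370],None,fx=4,fy=4,interpolation=cv2.INTER_CUBIC); v=np.clip(v.astype(float)*1.6,0,255).astype(np.uint8);cv2.imwrite('pics/c7.png',v[:600])
E
```

```text
(no output)
```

View pics/c7.png

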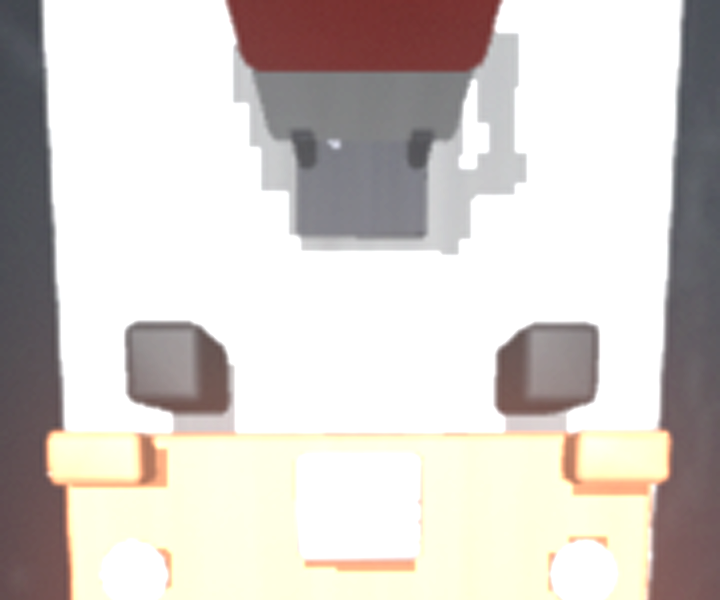

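```bash
python3 - <<'E'
from h import *
K=viewer.camera_model('wrist')['mtx']; m={'mtx':K,'world_from_camera':np.load('w7m.npy')}
a=np.radians(90.87);ex=np.array([np.cos(a),np.sin(a)]);ey=np.array([-ex[1],ex[0]])
def fx(P): d=P[:2]-[.5314,.1497]; return np.array([d@ex,d@ey])*1000
q=lambda x,y,z: onz(m,190+x/4-.4,y/4-.4,z)
for n,x,y in [('L',162.5,398),('R',562,397),('L2',162.5,322),('R2',562,323)]: print(n,fx(q(x,y,.046)))
s=robot.get_state();p=s['eef_pos'];print('TCP',fx(p),p)
for n,x,y,dz in [('earL',49,432,-.012),('earR',669,432,-.012),('scrL',134,572,-.022),('scrR',582,572,-.022)]: print(n,fx(q(x,y,p[2]+dz)))
E
```

```text
L [  4.1706 -25.4444]
R [ 4.024  25.0962]
L2 [ -4.8679 -25.1085]
R2 [-4.7758 24.7512]
TCP [77.8438 -0.1478] [0.5304 0.2275 0.1066]
earL [  9.2669 -29.5965]
earR [ 9.2366 28.4998]
scrL [ 22.9279 -23.7836]
scrR [22.9027 22.4791]
```

Emit:
{"name": "jog_arm", "arguments": {"increments": [{"dp": [1.5, 0.7, 5], "rotation": [0, 0.1, 0], "gripper": 10}, {"dp": [0.5, 0.5, 5], "rotation": [0, 0, 0], "gripper": 10}, {"dp": [0, 0, 0], "rotation": [0, 0, 0], "gripper": 10}]}}

```text
t: 7.88
eef_pos: [0.5297, 0.2258, 0.0971]
tool_rot: [-2.235, 2.203, 0.0]
contact_force: [-0.6, -0.8, -4.8]
grip_width: 0.221
```

```bash
python3 -c "
from h import *
plan([0.53,0.2254,0.08],-89.13)"
```

```text
t 7.8833 pos [0.5297 0.2258 0.0971] total dp(tool) [ 0.4064 -0.2873 17.078 ] rot [-0.1233  0.1268 -0.0328] N 1
0 dp [ 0.4 -0.3 17.1] rot [-0.12  0.13 -0.03]
```

Emit:
{"name": "jog_arm", "arguments": {"increments": [{"dp": [0.2, 0, 5], "rotation": [-0.1, 0.1, 0], "gripper": 10}, {"dp": [0, 0, 5], "rotation": [-0.1, 0, 0], "gripper": 10}, {"dp": [0, 0, 5], "rotation": [0, 0, 0], "gripper": 10}, {"dp": [0, 0, 0], "rotation": [0, 0, 0], "gripper": 10}]}}

```text
t: 8.22
eef_pos: [0.5295, 0.2253, 0.0804]
tool_rot: [2.237, -2.204, -0.002]
contact_force: [-0.3, -0.5, -4.2]
grip_width: 0.222
```

```bash
python3 -c "
from h import *
plan([0.53,0.2254,0.056],-89.13)"
```

```text
t 8.2167 pos [0.5295 0.2253 0.0804] total dp(tool) [-0.071  -0.5036 24.3766] rot [ 0.1086  0.0063 -0.0433] N 1
0 dp [-0.1 -0.5 24.4] rot [ 0.11  0.01 -0.04]
```

Emit:
{"name": "jog_arm", "arguments": {"increments": [{"dp": [0, -0.3, 4], "rotation": [0.1, 0, 0], "gripper": 10}, {"dp": [0, 0, 4], "rotation": [0, 0, 0], "gripper": 10}, {"dp": [0, 0, 4], "rotation": [0, 0, 0], "gripper": 10}]}}

```text
t: 8.47
eef_pos: [0.5305, 0.2257, 0.0677]
tool_rot: [-2.237, 2.204, -0.001]
contact_force: [0.6, -0.1, -3.6]
grip_width: 0.218
```

```bash
python3 -c "
from h import *
plan([0.53,0.2254,0.056],-89.13)"
```

```text
t 8.4667 pos [0.5305 0.2257 0.0677] total dp(tool) [ 0.289   0.4839 11.7417] rot [-0.0718  0.0338 -0.0155] N 1
0 dp [ 0.3  0.5 11.7] rot [-0.07  0.03 -0.02]
```

Fins are entering the gaps with no contact force (bottom at ~20 mm, below the fin tops at 26 mm).

Emit:
{"name": "jog_arm", "arguments": {"increments": [{"dp": [0, 0.2, 4], "rotation": [0, 0, 0], "gripper": 10}, {"dp": [0, 0, 3], "rotation": [0, 0, 0], "gripper": 10}, {"dp": [0, 0, 2.5], "rotation": [0, 0, 0], "gripper": 10}]}}

```text
t: 8.72
eef_pos: [0.5301, 0.2256, 0.0567]
tool_rot: [-2.237, 2.205, -0.001]
contact_force: [-0.2, 0.0, -4.2]
grip_width: 0.216
```

Emit:
{"name": "jog_arm", "arguments": {"increments": [{"dp": [0, 0, 1.5], "rotation": [0, 0, 0], "gripper": 10}, {"dp": [0, 0, 1], "rotation": [0, 0, 0], "gripper": 10}]}}

```text
t: 8.88
eef_pos: [0.5302, 0.2257, 0.0559]
tool_rot: [2.238, -2.203, 0.002]
contact_force: [-3.4, 0.1, 5.3]
grip_width: 0.218
```

```bash
python3 -c "
from h import *
plan([0.53,0.2254,0.056],-89.13);snap('wrist','w8.png')"
```

```text
t 8.8833 pos [0.5302 0.2257 0.0559] total dp(tool) [ 0.2626  0.157  -0.084 ] rot [-0.0112 -0.072   0.0361] N 1
0 dp [ 0.3  0.2 -0.1] rot [-0.01 -0.07  0.04]
```

View pics/w8.png

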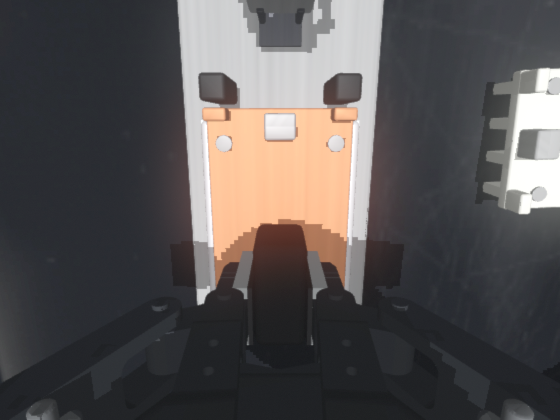

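The sink is down: contact at the expected height, and the outer comb fins show evenly on both sides. Release.

Emit:
{"name": "jog_arm", "arguments": {"increments": [{"dp": [0, 0, 0], "rotation": [0, 0, 0], "gripper": 24}, {"dp": [0, 0, 0], "rotation": [0, 0, 0], "gripper": 32}, {"dp": [0, 0, 0], "rotation": [0, 0, 0], "gripper": 45}, {"dp": [0, 0, -1], "rotation": [0, 0, 0], "gripper": 50}, {"dp": [0, 0, -5], "rotation": [0, 0, 0], "gripper": 50}], "squeeze": 20}}

```text
t: 9.35
eef_pos: [0.5324, 0.2269, 0.0639]
tool_rot: [-2.237, 2.198, -0.005]
contact_force: [0.1, 0.1, -0.3]
grip_width: 0.584
```

Emit:
{"name": "jog_arm", "arguments": {"increments": [{"dp": [0, 0, -20], "rotation": [0, 0, 0], "gripper": 50}, {"dp": [0, 0, -30], "rotation": [0, 0, 0], "gripper": 50}, {"dp": [0, 0, -35], "rotation": [0, 0, 0], "gripper": 50}, {"dp": [0, 0, -35], "rotation": [0, 0, 0], "gripper": 40}, {"dp": [0, 0, -30], "rotation": [0, 0, 0], "gripper": 30}]}}

```text
t: 9.77
eef_pos: [0.5288, 0.2244, 0.2139]
tool_rot: [2.232, -2.196, 0.001]
contact_force: [0.9, 0.4, -0.1]
grip_width: 0.353
```

Emit:
{"name": "jog_arm", "arguments": {"increments": [{"dp": [0, 0, 0], "rotation": [0, 0, 0], "gripper": 20}, {"dp": [0, 0, 0], "rotation": [0, 0, 0], "gripper": 10}]}}

```text
t: 9.93
eef_pos: [0.5322, 0.2263, 0.2236]
tool_rot: [-2.236, 2.197, -0.008]
contact_force: [-0.9, 0.1, -1.9]
grip_width: 0.125
```

```bash
python3 -c "
from h import *
plan([0.53,0.2254,0.25],-89.13);snap('wrist','w9.png');np.save('w9m.npy',viewer.camera_model('wrist')['world_from_camera']);im=snap('scene','s9.png')
cv2.imwrite('pics/c9.png',cv2.resize(im[150:250,200:320,::-1],None,fx=6,fy=6,interpolation=cv2.INTER_CUBIC))"
```

```text
t 9.9333 pos [0.5322 0.2263 0.2236] total dp(tool) [  0.8715   2.0522 -26.422 ] rot [-0.4634  0.0664  0.143 ] N 1
0 dp [  0.9   2.1 -26.4] rot [-0.46  0.07  0.14]
```

View pics/w9.png

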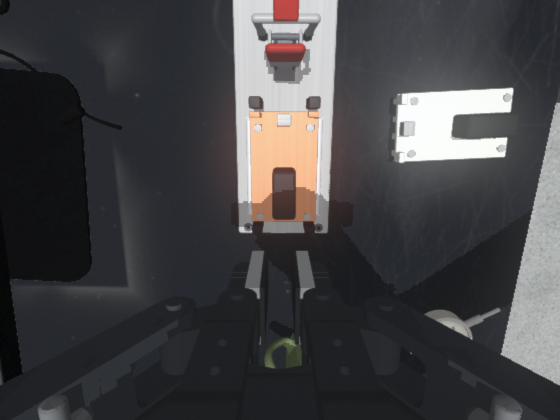

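View pics/c9.png

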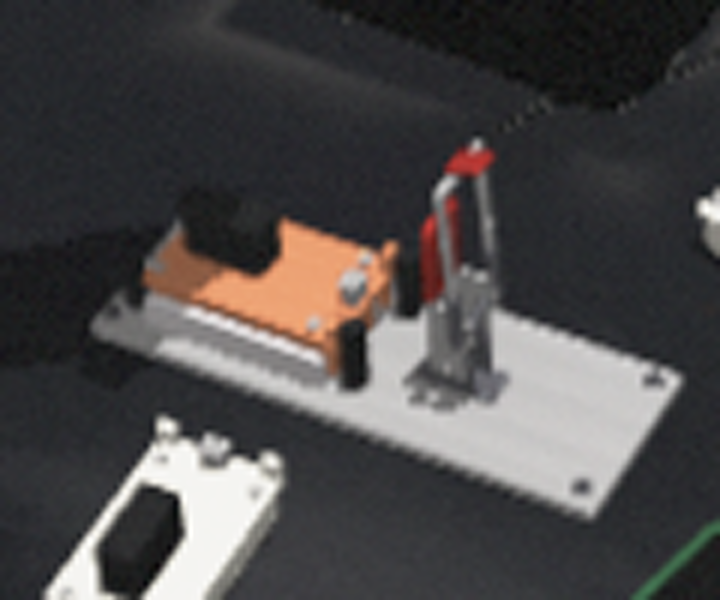

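Sink sits level in the comb, block at (284,190) and keeper at (284,120). The latch is at the top: loop bar ~(286,19), red lever end ~(286,50), tab ~(286,8).

```bash
python3 - <<'E'
from h import *
a=cv2.imread('pics/w9.png')[0:130,230:345]; b=cv2.imread('pics/w1.png')[90:180,200:310]
cv2.imwrite('pics/c10.png',cv2.resize(a,None,fx=4.6,fy=4.6,interpolation=cv2.INTER_CUBIC))
cv2.imwrite('pics/c11.png',cv2.resize(b,None,fx=6,fy=6,interpolation=cv2.INTER_CUBIC))
E
```

```text
(no output)
```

View pics/c10.png

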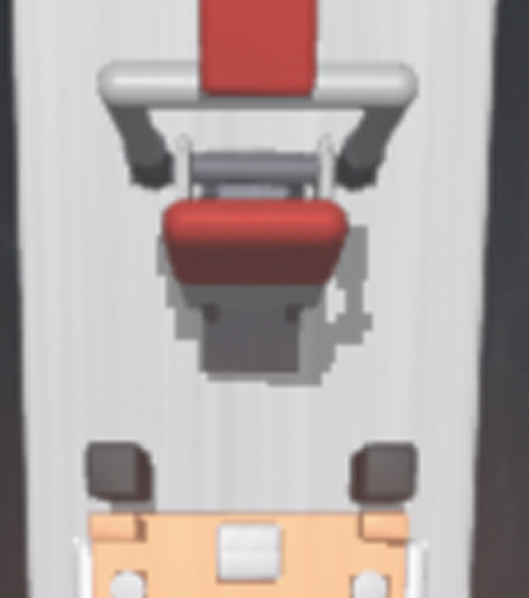

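View pics/c11.png

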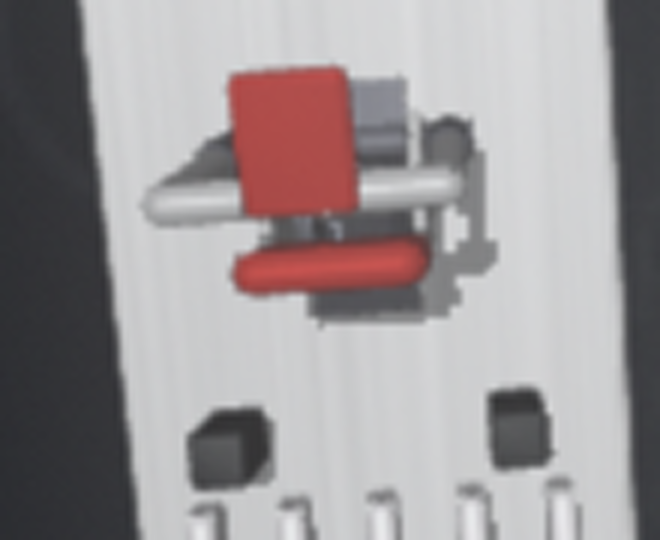

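```bash
python3 - <<'E'
from h import *
K=viewer.camera_model('wrist')['mtx']; m1={'mtx':K,'world_from_camera':np.load('w1m.npy')};m9={'mtx':K,'world_from_camera':np.load('w9m.npy')}
a=np.radians(90.87);ex=np.array([np.cos(a),np.sin(a),0]);ey=np.array([-ex[1],ex[0],0]);O=np.array([.5314,.1497,0])
F=lambda P:np.array([(P-O)@ex,(P-O)@ey,P[2]])*1000
def tri(p1,p9):
    o1,d1=ray(m1,*p1);o9,d9=ray(m9,*p9)
    A=np.c_[d1,-d9];t=np.linalg.lstsq(A,o9-o1,rcond=None)[0]
    P=o1+d1*t[0];Q=o9+d9*t[1]; return F((P+Q)/2),np.linalg.norm(P-Q)*1000
def c9(x,y):return 230+x/4.6-.4,y/4.6-.4
def c1(x,y):return 200+x/6-.4,90+y/6-.4
print('bar',tri(c1(302,197),c9(258,83)))
print('barL',tri(c1(150,207),c9(108,83)),'barR',tri(c1(455,183),c9(408,83)))
print('levertop',tri(c1(333,268),c9(255,222)))
print('tabfront bottom',tri(c1(300,212),c9(258,92)))
print('post',tri(c1(217,458),c9(118,470)))
E
```

```text
bar (array([-41.268 ,  -0.4399, 133.905 ]), np.float64(0.9517756868292152))
barL (array([-41.3637, -18.6112, 133.501 ]), np.float64(0.8884423757302885)) barR (array([-41.6164,  17.7833, 132.5093]), np.float64(0.9930330711601402))
levertop (array([-31.6726,  -0.2098,  99.5244]), np.float64(1.672118379414212))
tabfront bottom (array([-39.5691,  -0.514 , 137.0022]), np.float64(0.8082312901460685))
post (array([ -0.0098, -25.3646,  43.0893]), np.float64(0.19962958098266514))
```

```bash
cat >> h.py <<'E'
_a=np.radians(90.87);EX=np.array([np.cos(_a),np.sin(_a),0]);EY=np.array([-EX[1],EX[0],0]);O=np.array([.5314,.1497,0])-EX*.001
def W(x,y,z): return O+(EX*x+EY*y)/1000+np.array([0,0,z/1000])
def F(P): P=np.array(P);return np.array([(P-O)@EX,(P-O)@EY,P[2]])*1000
def st(): s=robot.get_state(); print('t',s['t'],'fix',F(s['eef_pos']),'f',s['contact_force'])
E
python3 -c "
from h import *
plan(W(-92,0,215),-89.13)"
```

```text
t 10.0333 pos [0.5323 0.2262 0.2228] total dp(tool) [169.449    2.6216   7.7753] rot [-0.4315 -0.0021  0.1594] N 5
0 dp [33.9  0.5  1.6] rot [-0.09 -0.    0.03]
1 dp [33.9  0.5  1.6] rot [-0.09 -0.    0.03]
2 dp [33.9  0.5  1.6] rot [-0.09 -0.    0.03]
3 dp [33.9  0.5  1.6] rot [-0.09 -0.    0.03]
4 dp [33.9  0.4  1.6] rot [-0.09 -0.    0.03]
```

Emit:
{"name": "jog_arm", "arguments": {"increments": [{"dp": [34, 0.5, 0], "rotation": [-0.2, 0, 0], "gripper": 0}, {"dp": [36, 0.5, 0], "rotation": [-0.1, 0, 0], "gripper": 0}, {"dp": [36, 0.5, 0], "rotation": [-0.1, 0, 0], "gripper": 0}, {"dp": [36, 0.5, 0], "rotation": [0, 0, 0], "gripper": 0}, {"dp": [34, 0.5, 0], "rotation": [0, 0, 0], "gripper": 0}]}}

```text
t: 10.45
eef_pos: [0.5311, 0.0494, 0.2156]
tool_rot: [2.247, -2.181, -0.007]
contact_force: [0.2, -0.3, 0.7]
grip_width: 0.002
```

Emit:
{"name": "jog_arm", "arguments": {"increments": [{"dp": [5, 0, 0], "rotation": [0, 0, 0], "gripper": 0}, {"dp": [0, 0, 0], "rotation": [0, 0, 0], "gripper": 0}]}}

```text
t: 10.62
eef_pos: [0.5289, 0.0383, 0.2125]
tool_rot: [2.234, -2.185, -0.012]
contact_force: [0.2, -0.2, 0.6]
grip_width: -0.002
```

```bash
python3 -c "
from h import *
plan(W(-92,0,137),-89.13);st();snap('scene','s10.png');snap('wrist','w10.png')"
```

```text
t 10.6167 pos [0.5289 0.0383 0.2125] total dp(tool) [-18.7827  -5.666   75.2537] rot [ 1.0114 -0.3648  0.4043] N 2
0 dp [-9.4 -2.8 37.6] rot [ 0.51 -0.18  0.2 ]
1 dp [-9.3 -2.5 37.7] rot [ 0.51 -0.18  0.2 ]
t 10.6167 fix [-110.3377    4.2048  212.459 ] f [ 0.218  -0.2436  0.5972]
```

View pics/s10.png

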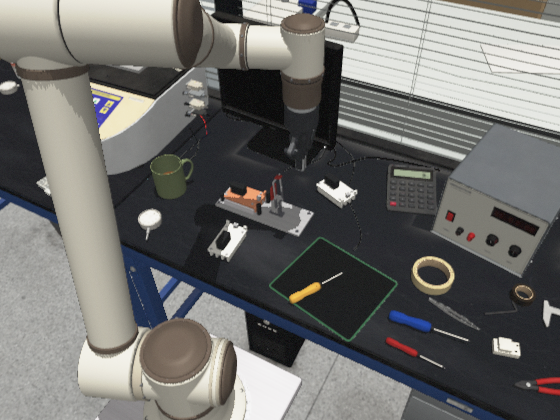

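View pics/w10.png

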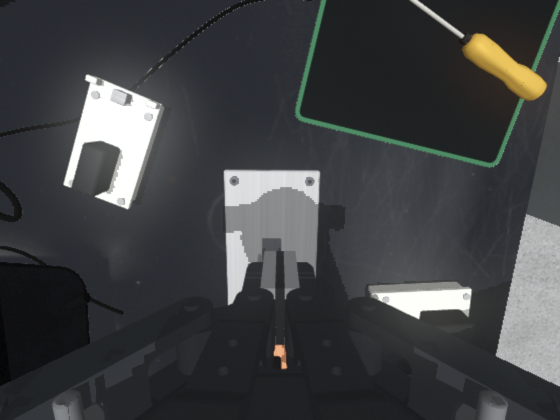

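Fingers are shut behind the latch, with clear space below. Descend.

Emit:
{"name": "jog_arm", "arguments": {"increments": [{"dp": [-4, -3, 20], "rotation": [0.5, -0.2, 0.2], "gripper": 0}, {"dp": [-4, -2, 20], "rotation": [0.4, -0.1, 0.1], "gripper": 0}, {"dp": [-4, -1, 15], "rotation": [0.2, 0, 0], "gripper": 0}, {"dp": [0, 0, 8], "rotation": [0, 0, 0], "gripper": 0}, {"dp": [0, 0, 0], "rotation": [0, 0, 0], "gripper": 0}]}}

```text
t: 11.13
eef_pos: [0.536, 0.058, 0.1466]
tool_rot: [-2.248, 2.19, -0.006]
contact_force: [-0.9, -0.2, -0.1]
grip_width: -0.005
```

```bash
python3 -c "
from h import *
plan(W(-80,0,137),-89.13);st()"
```

```text
t 11.1333 pos [0.536  0.058  0.1466] total dp(tool) [-10.7734   3.1152   9.6267] rot [-0.2702 -0.0173  0.6253] N 1
0 dp [-10.8   3.1   9.6] rot [-0.27 -0.02  0.63]
t 11.1333 fix [-90.7361  -3.1872 146.6448] f [-0.8546 -0.1836 -0.091 ]
```

Emit:
{"name": "jog_arm", "arguments": {"increments": [{"dp": [-8, 2, 6], "rotation": [-0.2, 0, 0.4], "gripper": 0}, {"dp": [-8, 1, 3], "rotation": [0, 0, 0.2], "gripper": 0}, {"dp": [-10, 0, 0], "rotation": [0, 0, 0], "gripper": 0}]}}

```text
t: 11.38
eef_pos: [0.5327, 0.0863, 0.1374]
tool_rot: [-2.238, 2.204, -0.002]
contact_force: [-0.7, -0.3, 0.5]
grip_width: 0.002
```

```bash
python3 -c "
from h import *
plan(W(-20,0,138),-89.13);st()"
```

```text
t 11.3833 pos [0.5327 0.0863 0.1374] total dp(tool) [-42.3749   0.3317  -0.6382] rot [-0.0642 -0.0371 -0.0023] N 2
0 dp [-21.2   0.2  -0.3] rot [-0.03 -0.02 -0.  ]
1 dp [-21.2   0.2  -0.3] rot [-0.03 -0.02 -0.  ]
t 11.3833 fix [-62.3754  -0.3307 137.3896] f [-0.709  -0.2814  0.4602]
```

Emit:
{"name": "jog_arm", "arguments": {"increments": [{"dp": [-8, 0, 0], "rotation": [0, 0, 0], "gripper": 0}, {"dp": [-8, 0, 0], "rotation": [0, 0, 0], "gripper": 0}, {"dp": [-8, 0, 0], "rotation": [0, 0, 0], "gripper": 0}]}}

```text
t: 11.63
eef_pos: [0.533, 0.1145, 0.1389]
tool_rot: [-2.238, 2.2, -0.004]
contact_force: [-0.4, 0.7, -1.4]
grip_width: 0.004
```

```bash
python3 -c "
from h import *
plan(W(-6,0,138),-89.13);st();im=snap('scene','s11.png')
cv2.imwrite('pics/c12.png',cv2.resize(im[120:250,200:350,::-1],None,fx=4.5,fy=4.5,interpolation=cv2.INTER_CUBIC))"
```

```text
t 11.6333 pos [0.533  0.1145 0.1389] total dp(tool) [-28.2189   1.0242   0.9408] rot [-0.2352  0.0286  0.1083] N 1
0 dp [-28.2   1.    0.9] rot [-0.24  0.03  0.11]
t 11.6333 fix [-34.2173  -1.0737 138.931 ] f [-0.3657  0.7419 -1.3508]
```

View pics/c12.png

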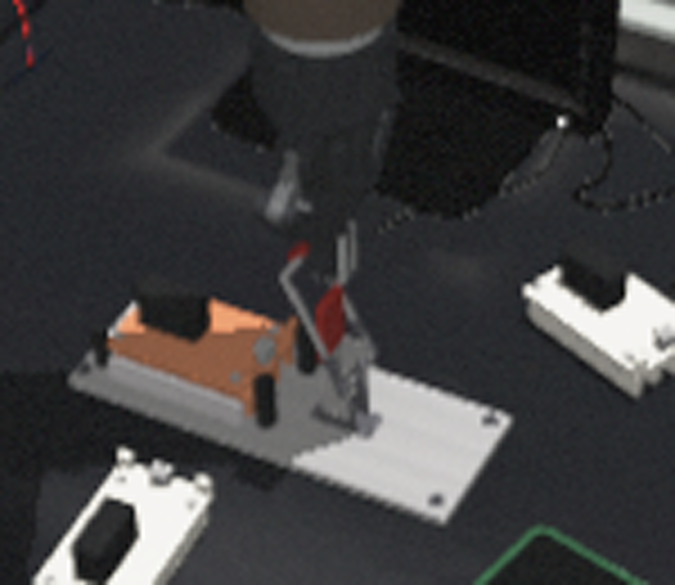

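The loop (tab at (300,250) in the crop) is tipping towards the comb and the lever is still up. Continue.

Emit:
{"name": "jog_arm", "arguments": {"increments": [{"dp": [-8, 0, 0], "rotation": [0, 0, 0], "gripper": 0}, {"dp": [-8, 0.5, 0], "rotation": [0, 0, 0], "gripper": 0}, {"dp": [-8, 0.5, 0], "rotation": [0, 0, 0], "gripper": 0}, {"dp": [-6, 0, 0], "rotation": [0, 0, 0], "gripper": 0}]}}

```text
t: 12.02
eef_pos: [0.5321, 0.1487, 0.1402]
tool_rot: [-2.237, 2.197, -0.005]
contact_force: [0.0, -0.1, -0.4]
grip_width: 0.0
```

```bash
python3 -c "
from h import *
plan(W(-6,0,138),-89.13);st();im=snap('scene','s12.png')
cv2.imwrite('pics/c13.png',cv2.resize(im[120:250,200:350,::-1],None,fx=4.5,fy=4.5,interpolation=cv2.INTER_CUBIC))"
```

```text
t 12.0167 pos [0.5321 0.1487 0.1402] total dp(tool) [5.9924 0.6759 2.1882] rot [-0.4     0.1169  0.1655] N 1
0 dp [6.  0.7 2.2] rot [-0.4   0.12  0.17]
t 12.0167 fix [ -0.0102  -0.6433 140.205 ] f [ 0.0053 -0.0974 -0.3853]
```

View pics/c13.png

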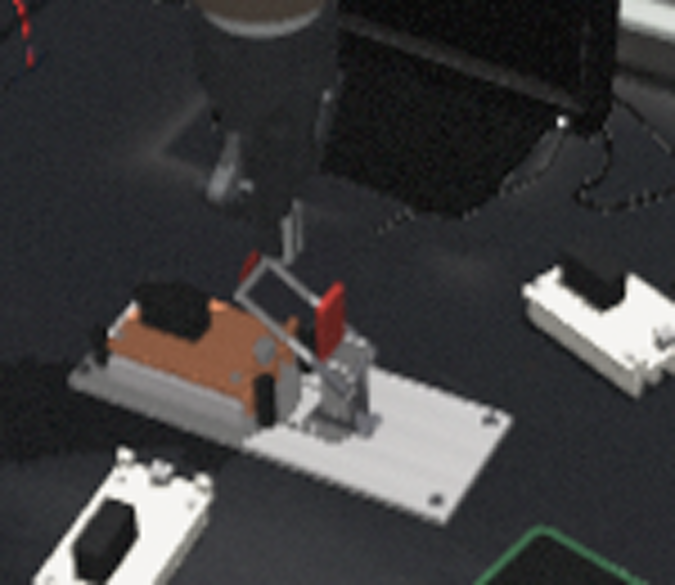

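Emit:
{"name": "jog_arm", "arguments": {"increments": [{"dp": [0, 0, 0], "rotation": [0, 0, 0], "gripper": 0}, {"dp": [0, 0, 0], "rotation": [0, 0, 0], "gripper": 0}, {"dp": [0, 0, 0], "rotation": [0, 0, 0], "gripper": 0}]}}

```text
t: 12.32
eef_pos: [0.5322, 0.1501, 0.1401]
tool_rot: [-2.239, 2.195, -0.006]
contact_force: [0.5, 0.4, 0.6]
grip_width: -0.001
```

```bash
python3 -c "
from h import *
st();im=snap('scene','s13.png');snap('wrist','w13.png')
cv2.imwrite('pics/c14.png',cv2.resize(im[120:250,200:350,::-1],None,fx=4.5,fy=4.5,interpolation=cv2.INTER_CUBIC))"
```

```text
t 12.3167 fix [  1.4273  -0.7578 140.1163] f [0.5283 0.4222 0.6477]
```

View pics/c14.png

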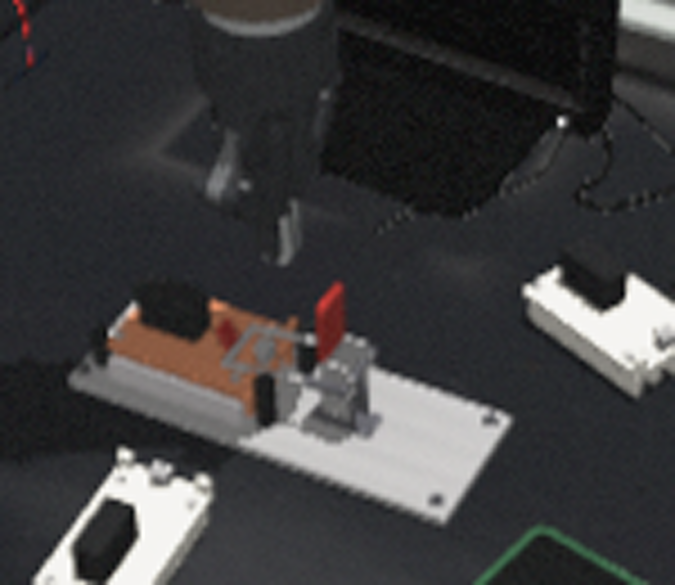

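View pics/w13.png

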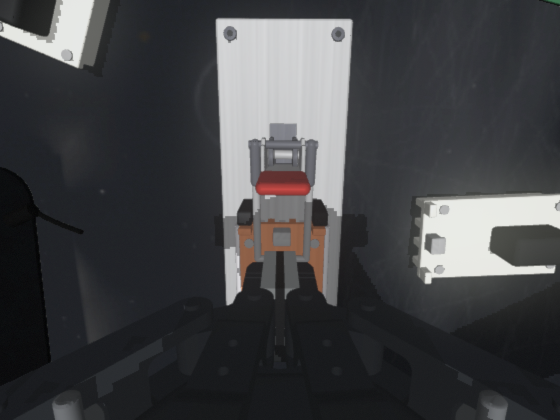

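```bash
python3 - <<'E'
from h import *
m=viewer.camera_model('scene'); im=cv2.imread('pics/s13.png'); s=8;o=np.array([225,170])
v=cv2.resize(im[170:240,225:315],None,fx=s,fy=s,interpolation=cv2.INTER_CUBIC); v=np.clip(v*1.5,0,255).astype(np.uint8)
def P(x,y,z):
    u=proj(m,W(x,y,z)); return tuple(int(k) for k in (u-o+.5)*s)
for y in(-17,0,17):
  for x,z,c in [(39,36.5,(0,255,0)),(18,34,(255,0,0)),(39,46,(0,255,255))]: cv2.circle(v,P(x,y,z),4,c,-1)
cv2.imwrite('pics/c15.png',v)
E
```

```text
(no output)
```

View pics/c15.png

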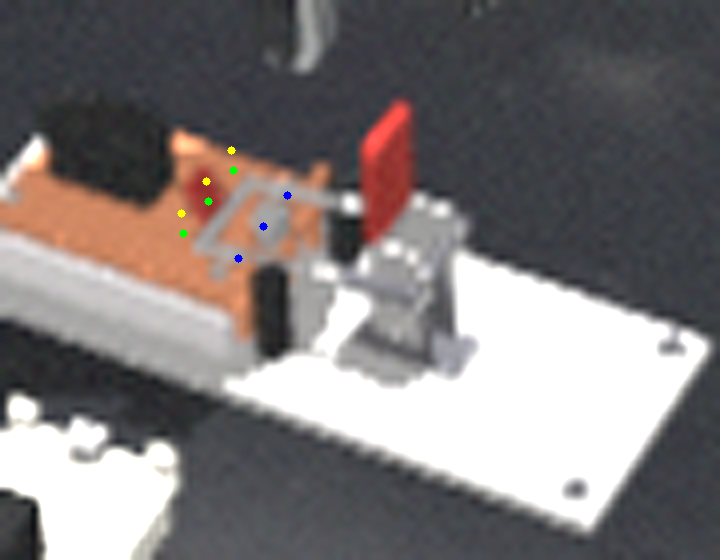

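The loop lies on the plate round the keeper, bar ~15 mm behind it, with the lever upright. Next I bring the shut fingers down in front of the lever's face.

```bash
python3 - <<'E'
from h import *
for d in [90,80,70,60,50,40,30,20,10,0,-3]:
    t=np.radians(d);r=66
    c=np.array([-40,26])+r*np.array([-np.cos(t),np.sin(t)])+11.5*np.array([np.sin(t),np.cos(t)])
    print(d,'TCP x,z',c+[11,19])
plan(W(4,0,111),-89.13)
E
```

```text
90 TCP x,z [-17.5 111. ]
80 TCP x,z [-29.1355 111.9943]
70 TCP x,z [-40.7669 110.9529]
60 TCP x,z [-52.0407 107.9077]
50 TCP x,z [-62.6145 102.951 ]
40 TCP x,z [-72.1669  96.2335]
30 TCP x,z [-80.4077  87.9593]
20 TCP x,z [-87.0865  78.3798]
10 TCP x,z [-92.0004  67.7861]
0 TCP x,z [-95.   56.5]
-3 TCP x,z [-95.5114  53.0301]
t 12.4167 pos [0.5321 0.15   0.1401] total dp(tool) [-2.6938  0.9379 29.0925] rot [-0.4066  0.1197  0.2531] N 1
0 dp [-2.7  0.9 29.1] rot [-0.41  0.12  0.25]
```

Emit:
{"name": "jog_arm", "arguments": {"increments": [{"dp": [-3, 0.8, 12], "rotation": [-0.3, 0.1, 0.2], "gripper": 0}, {"dp": [-1, 0.5, 10], "rotation": [-0.3, 0.1, 0.1], "gripper": 0}, {"dp": [0, 0, 5], "rotation": [0, 0, 0], "gripper": 0}, {"dp": [0, 0, 0], "rotation": [0, 0, 0], "gripper": 0}]}}

```text
t: 12.75
eef_pos: [0.5305, 0.1534, 0.1102]
tool_rot: [2.231, -2.205, -0.003]
contact_force: [-1.0, 0.6, -0.8]
grip_width: 0.003
```

```bash
python3 -c "
from h import *
plan(W(-17,0,111),-89.13);st()"
```

```text
t 12.75 pos [0.5305 0.1534 0.1102] total dp(tool) [21.67   -0.8617 -0.7771] rot [ 0.2768 -0.0976 -0.1878] N 1
0 dp [21.7 -0.9 -0.8] rot [ 0.28 -0.1  -0.19]
t 12.75 fix [  4.6714   0.7945 110.19  ] f [-1.0139  0.5815 -0.7644]
```

Emit:
{"name": "jog_arm", "arguments": {"increments": [{"dp": [8, -0.5, 0], "rotation": [0.2, -0.1, -0.1], "gripper": 0}, {"dp": [8, 0, 0], "rotation": [0, 0, 0], "gripper": 0}, {"dp": [8, 0, 0], "rotation": [0, 0, 0], "gripper": 0}, {"dp": [8, 0, 0], "rotation": [0, 0, 0], "gripper": 0}]}}

```text
t: 13.08
eef_pos: [0.5315, 0.1201, 0.1091]
tool_rot: [2.238, -2.203, -0.002]
contact_force: [-0.8, 2.5, 1.8]
grip_width: -0.002
```

```bash
python3 -c "
from h import *
st();im=snap('scene','s14.png');snap('wrist','w14.png');plan(W(-41,0,111),-89.13)
cv2.imwrite('pics/c16.png',cv2.resize(im[120:250,200:350,::-1],None,fx=4.5,fy=4.5,interpolation=cv2.INTER_CUBIC))"
```

```text
t 13.0833 fix [-28.6466   0.3458 109.1402] f [-0.7938  2.456   1.8239]
t 13.1833 pos [0.5314 0.1192 0.1092] total dp(tool) [11.5219 -0.4311 -1.8109] rot [ 0.1322 -0.0459 -0.0404] N 1
0 dp [11.5 -0.4 -1.8] rot [ 0.13 -0.05 -0.04]
```

View pics/c16.png

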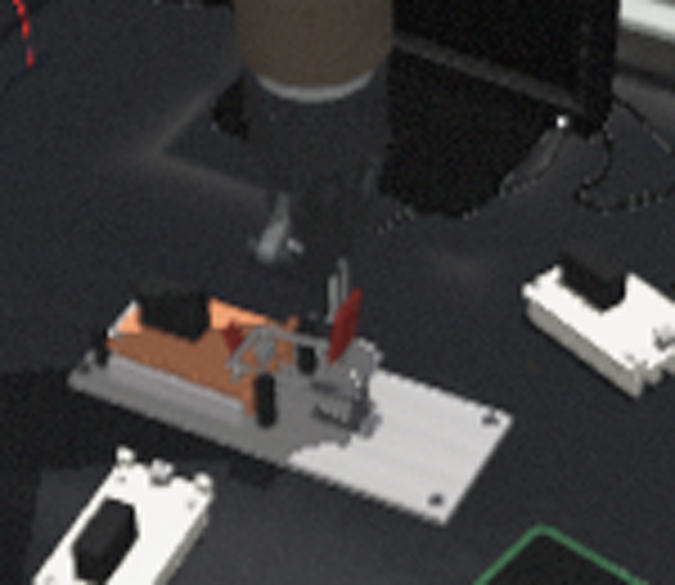

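View pics/w14.png

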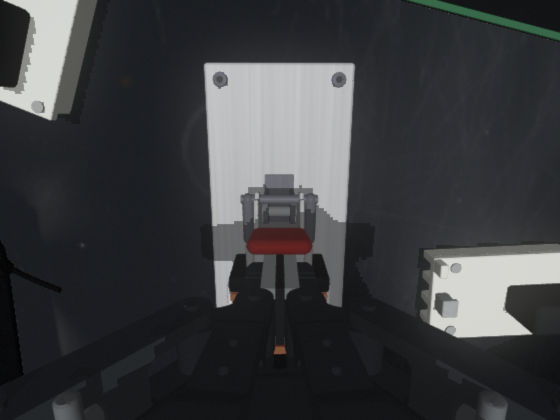

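The fingers bear on the red lever at (280,240) and it is going over; the loop still lies round the keeper. Follow the arc.

Emit:
{"name": "jog_arm", "arguments": {"increments": [{"dp": [8, -0.2, -1], "rotation": [0.1, 0, 0], "gripper": 0}, {"dp": [8, 0, 0], "rotation": [0, 0, 0], "gripper": 0}, {"dp": [8, 0, 3], "rotation": [0, 0, 0], "gripper": 0}]}}

```text
t: 13.43
eef_pos: [0.5327, 0.0946, 0.1082]
tool_rot: [-2.236, 2.203, -0.001]
contact_force: [-1.3, 1.2, 1.9]
grip_width: -0.003
```

```bash
python3 -c "
from h import *
st();im=snap('scene','s15.png');plan(W(-62.6,0,103),-89.13)
cv2.imwrite('pics/c17.png',cv2.resize(im[120:250,200:350,::-1],None,fx=4.5,fy=4.5,interpolation=cv2.INTER_CUBIC))"
```

```text
t 13.4333 fix [-54.0869  -0.4858 108.176 ] f [-1.3381  1.2235  1.8935]
t 13.4833 pos [0.5323 0.0933 0.1074] total dp(tool) [7.1593 0.0045 4.4132] rot [-0.0685  0.0363 -0.0691] N 1
0 dp [7.2 0.  4.4] rot [-0.07  0.04 -0.07]
```

View pics/c17.png

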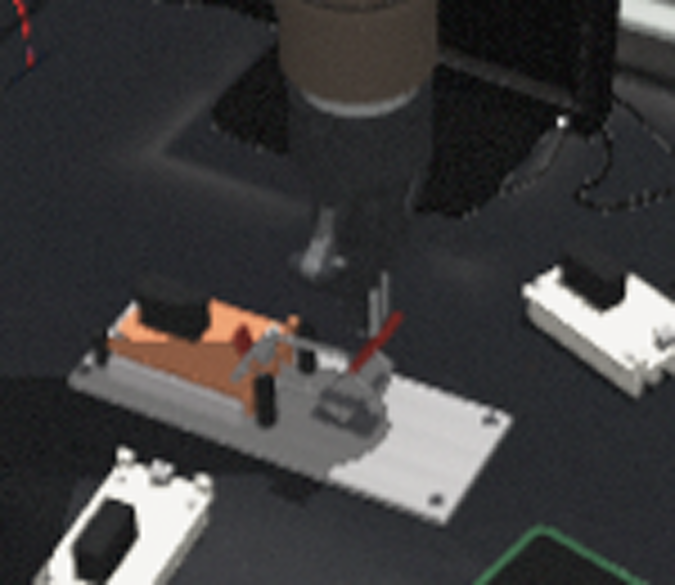

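```bash
python3 - <<'E'
from h import *
im=cv2.imread('pics/s15.png')
v=cv2.resize(im[170:240,225:315],None,fx=8,fy=8,interpolation=cv2.INTER_CUBIC); cv2.imwrite('pics/c18.png',np.clip(v*1.7,0,255).astype(np.uint8))
E
```

```text
(no output)
```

View pics/c18.png

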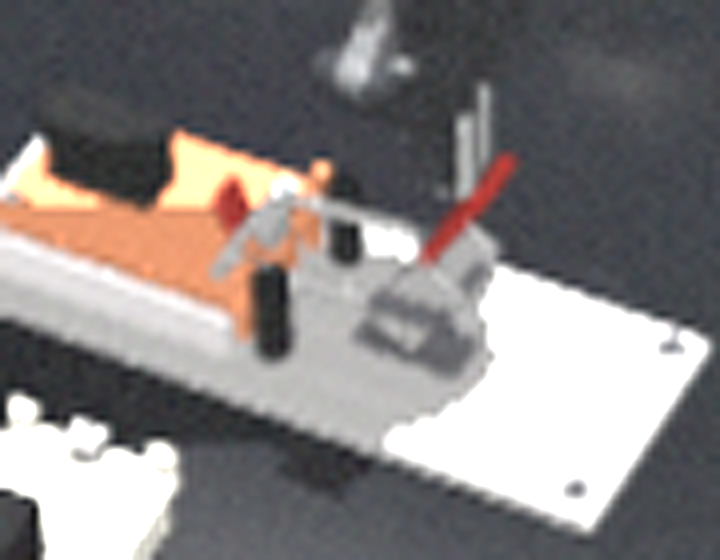

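The bar is close behind the keeper and the tab is upright, so it is drawing in properly. Continue.

Emit:
{"name": "jog_arm", "arguments": {"increments": [{"dp": [7, 0, 4], "rotation": [0, 0, 0], "gripper": 0}, {"dp": [6, 0, 5], "rotation": [0, 0, 0], "gripper": 0}, {"dp": [5, 0, 5], "rotation": [0, 0, 0], "gripper": 0}]}}

```text
t: 13.73
eef_pos: [0.5334, 0.0733, 0.0941]
tool_rot: [-2.236, 2.203, -0.004]
contact_force: [-0.8, -0.1, 3.6]
grip_width: 0.0
```

```bash
python3 -c "
from h import *
st();plan(W(-85,0,82),-89.13)
im=snap('scene','s16.png')
v=cv2.resize(im[170:240,225:315,::-1],None,fx=8,fy=8,interpolation=cv2.INTER_CUBIC); cv2.imwrite('pics/c19.png',np.clip(v*1.7,0,255).astype(np.uint8))"
```

```text
t 13.7333 fix [-75.3732  -0.8658  94.0918] f [-0.8001 -0.1403  3.6291]
t 13.7333 pos [0.5334 0.0733 0.0941] total dp(tool) [ 9.6343  0.9081 12.0827] rot [-0.2191  0.0336 -0.0233] N 1
0 dp [ 9.6  0.9 12.1] rot [-0.22  0.03 -0.02]
```

View pics/c19.png

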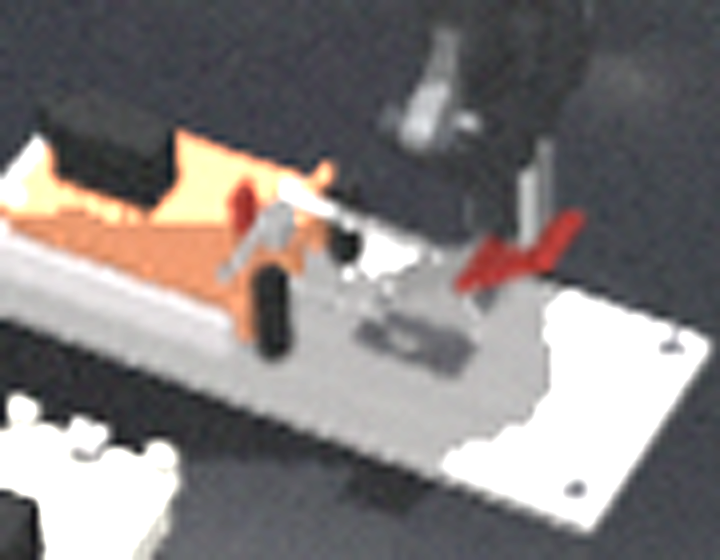

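Emit:
{"name": "jog_arm", "arguments": {"increments": [{"dp": [5, 0.4, 5], "rotation": [-0.1, 0, 0], "gripper": 0}, {"dp": [4, 0.3, 6], "rotation": [0, 0, 0], "gripper": 0}, {"dp": [3, 0, 6], "rotation": [0, 0, 0], "gripper": 0}]}}

```text
t: 14.03
eef_pos: [0.5335, 0.0593, 0.0755]
tool_rot: [-2.236, 2.204, -0.003]
contact_force: [0.4, -2.0, 4.8]
grip_width: -0.001
```

```bash
python3 -c "
from h import *
st();plan(W(-95,0,56),-89.13)"
```

```text
t 14.0333 fix [-89.3892  -0.6923  75.5371] f [ 0.3887 -1.9877  4.8147]
t 14.0333 pos [0.5335 0.0593 0.0755] total dp(tool) [ 5.6111  0.7424 19.5352] rot [-0.1554 -0.0003 -0.0298] N 1
0 dp [ 5.6  0.7 19.5] rot [-0.16 -0.   -0.03]
```

Emit:
{"name": "jog_arm", "arguments": {"increments": [{"dp": [2, 0.4, 5], "rotation": [-0.1, 0, 0], "gripper": 0}, {"dp": [2, 0, 6], "rotation": [0, 0, 0], "gripper": 0}, {"dp": [1, 0, 6], "rotation": [0, 0, 0], "gripper": 0}]}}

```text
t: 14.28
eef_pos: [0.5335, 0.0527, 0.0567]
tool_rot: [-2.237, 2.205, -0.002]
contact_force: [0.4, -2.7, 3.0]
grip_width: -0.005
```

```bash
python3 -c "
from h import *
st();plan(W(-95,0,56),-89.13)"
```

```text
t 14.2833 fix [-95.9803  -0.613   56.6803] f [ 0.3642 -2.7114  3.0318]
t 14.2833 pos [0.5335 0.0527 0.0567] total dp(tool) [-0.9805  0.6144  0.6788] rot [-0.0613 -0.0532 -0.0375] N 1
0 dp [-1.   0.6  0.7] rot [-0.06 -0.05 -0.04]
```

Emit:
{"name": "jog_arm", "arguments": {"increments": [{"dp": [-0.5, 0, 2], "rotation": [0, 0, 0], "gripper": 0}, {"dp": [0, 0, 2], "rotation": [0, 0, 0], "gripper": 0}, {"dp": [0, 0, 1.5], "rotation": [0, 0, 0], "gripper": 0}]}}

```text
t: 14.53
eef_pos: [0.5337, 0.0527, 0.0564]
tool_rot: [2.239, -2.199, 0.004]
contact_force: [-4.5, 0.3, 14.2]
grip_width: -0.003
```

```bash
python3 -c "
from h import *
st()
im=snap('scene','s17.png')
v=cv2.resize(im[170:240,225:315,::-1],None,fx=8,fy=8,interpolation=cv2.INTER_CUBIC); cv2.imwrite('pics/c20.png',np.clip(v*1.7,0,255).astype(np.uint8))"
```

```text
t 14.5333 fix [-96.0023  -0.8082  56.3599] f [-4.5272  0.3225 14.2268]
```

View pics/c20.png

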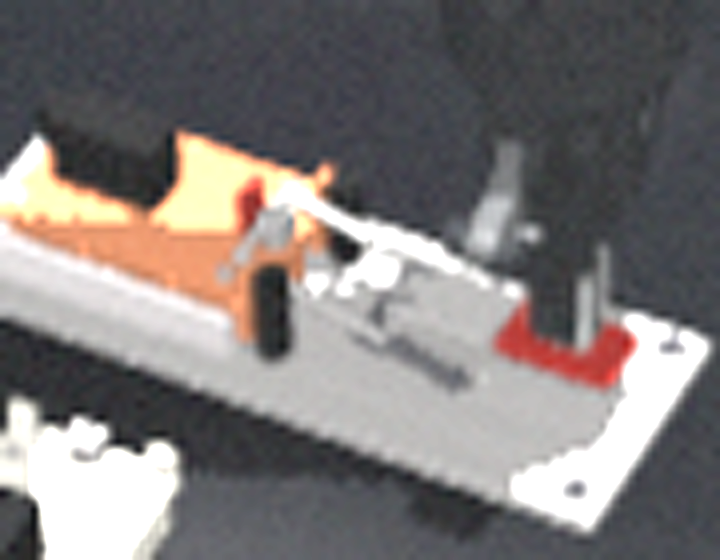

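The lever is down on its stop (14 N, no further travel) with the loop drawn onto the keeper. Back off upwards and look.

Emit:
{"name": "jog_arm", "arguments": {"increments": [{"dp": [0, 0, -3], "rotation": [0, 0, 0], "gripper": 0}, {"dp": [0, 0, -8], "rotation": [0, 0, 0], "gripper": 0}, {"dp": [0, 0, -20], "rotation": [0, 0, 0], "gripper": 0}, {"dp": [0, 0, -35], "rotation": [0, 0, 0], "gripper": 0}, {"dp": [0, 0, -35], "rotation": [0, 0, 0], "gripper": 0}]}}

```text
t: 15.0
eef_pos: [0.5266, 0.0519, 0.1503]
tool_rot: [2.222, -2.186, -0.016]
contact_force: [0.3, -0.1, 0.6]
grip_width: -0.005
```

Emit:
{"name": "jog_arm", "arguments": {"increments": [{"dp": [-30, 0, -35], "rotation": [0, 0, 0], "gripper": 0}, {"dp": [-40, 0, -25], "rotation": [0, 0, 0], "gripper": 0}, {"dp": [-40, 0, 0], "rotation": [0, 0, 0], "gripper": 0}, {"dp": [-40, 0, 0], "rotation": [0, 0, 0], "gripper": 0}, {"dp": [-20, 0, 0], "rotation": [0, 0, 0], "gripper": 0}]}}

```text
t: 15.42
eef_pos: [0.5273, 0.22, 0.2133]
tool_rot: [2.22, -2.204, -0.014]
contact_force: [0.8, -0.2, -1.0]
grip_width: -0.002
```

Emit:
{"name": "jog_arm", "arguments": {"increments": [{"dp": [0, 0, 0], "rotation": [0, 0, 0], "gripper": 0}, {"dp": [0, 0, 0], "rotation": [0, 0, 0], "gripper": 0}]}}

```text
t: 15.58
eef_pos: [0.5264, 0.2248, 0.212]
tool_rot: [2.226, -2.197, -0.016]
contact_force: [-0.4, -0.0, -0.1]
grip_width: -0.001
```

```bash
python3 -c "
from h import *
st();M=viewer.camera_model('wrist')['world_from_camera'];np.save('w18m.npy',M)
a=snap('wrist','w18.png');im=snap('scene','s18.png')
v=cv2.resize(im[170:240,225:315,::-1],None,fx=8,fy=8,interpolation=cv2.INTER_CUBIC); cv2.imwrite('pics/c21.png',np.clip(v*1.7,0,255).astype(np.uint8))"
```

```text
t 15.5833 fix [ 76.1513   3.8896 212.0026] f [-0.4042 -0.0086 -0.0873]
```

View pics/w18.png

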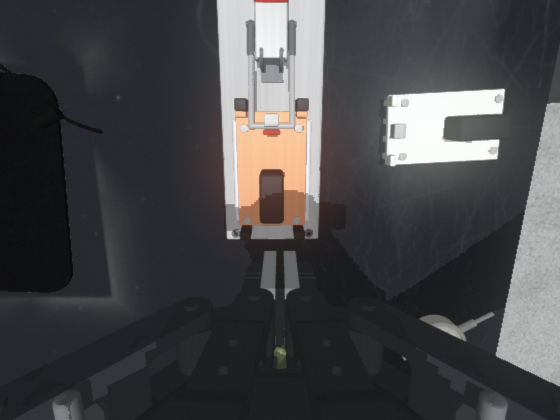

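View pics/c21.png

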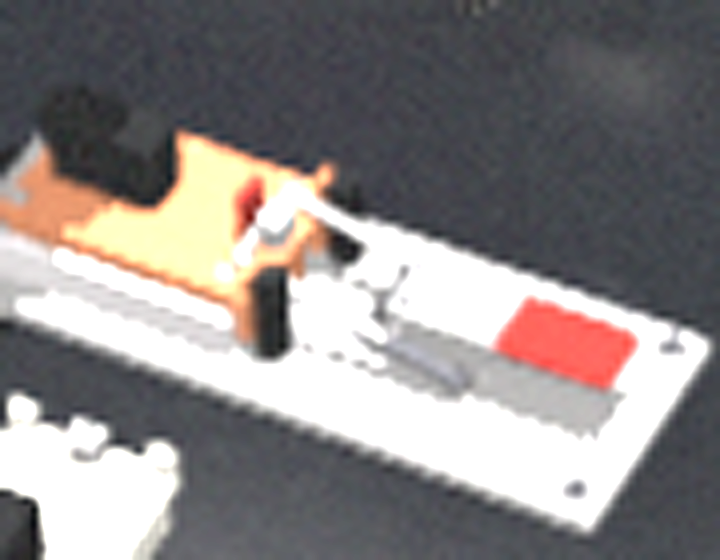

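```bash
python3 - <<'E'
from h import *
im=cv2.imread('pics/w18.png')
cv2.imwrite('pics/c22.png',cv2.resize(im[85:245,215:335],None,fx=3.7,fy=3.7,interpolation=cv2.INTER_CUBIC))
cv2.imwrite('pics/c23.png',cv2.resize(im[90:145,225:320],None,fx=8,fy=8,interpolation=cv2.INTER_CUBIC))
E
```

```text
(no output)
```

View pics/c23.png

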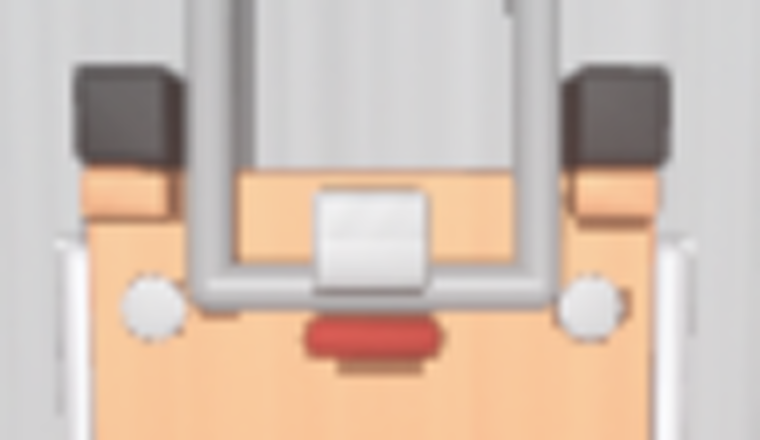

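View pics/c22.png

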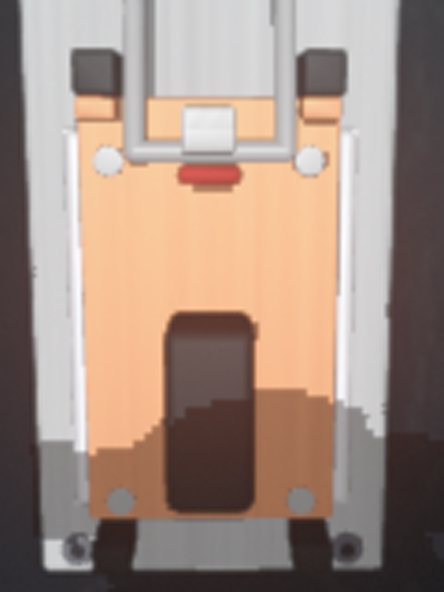

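The bar sits under the keeper's lip, the ears bear on the latch-side posts, the plate is level between the outer fins, and the lever is flat with the arm clear. Handing in.

```bash
python3 -c "
from h import *
st();print(robot.job_done())"
```

```text
t 15.6833 fix [ 74.7927   3.8654 211.8447] f [-0.3196 -0.4854  0.02  ]
the job is handed in; nothing more can be done
None
```

The heat sink is in the comb and latched, and I handed the job in at t = 15.7 s; the interface gives no verdict.

- **Heat sink:** I gripped the copper heat sink by its block and lowered it into the comb with its keeper towards the latch. It was released only once contact showed at the seated height.
- **Loop:** With the lever still up, I tipped the loop over from behind, and it fell onto the plate behind the keeper.
- **Lever:** I pushed the lever down along its arc with the shut fingers until it met its stop at about 14 N.

**Last checks:**
- The final pictures show the lever staying flat after the arm backed off.
- The loop's bar is under the keeper's lip and the ears are against the stops nearest the latch.
- The plate lies evenly between the outer fins.
- The arm was about 15 cm clear of everything, with near-zero force.
- The arm kept clear of the bystanders throughout. I did not measure their positions at the end.
- The loop's stretch could not be measured directly; I only inferred it from the lever holding shut.

**Disagreement:** My plate-edge fit and the measured post faces differed by about 1 mm along the fixture, and I corrected for it before lowering the heat sink.

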